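# Set up the serving-slab display

### The arm

A 6-joint arm with a two-finger parallel gripper is mounted at the origin on the work surface. World frame = base frame: x ahead of the robot, y to its left, z up, the work surface at z = 0. Lengths are in m, angles in degrees, forces in N, time in s.
With the tool pointing down it reaches from about 0.375 to 0.9 m from the base axis. Payload 3.1 kg.
Tool frame: the origin (TCP) lies between the finger pads; the fingertips stand 22 mm ahead of it and the grasp point (between the pads) lies 3 mm ahead of it; y points along the fingers, x is the direction in which the jaws open and shut, and the axes are right-handed (so a half turn about y gives the same grasp; the last joint's range is limited). The gripper opens to 87 mm and grips with 3 to 60 N. Pads are 19 mm wide; open, the fingers measure 117 mm over their backs; the gripper's body (75 mm by 190 mm) begins 51 mm behind the grasp point.
Start: joints at [-80.472, 30.224, 82.088, -0, 67.689, -10.227], TCP at [0.211, -0.588, 0.245] pointing down, gripper open.
Joint ranges: [-176.69, 176.69], [-43.24, 126.21], [12.49, 139.97], [-82, 262], [0, 151.66], [-163.58, 163.58]. Speed limits (degrees/s): [159.86, 159.86, 180, 180, 180, 180].

### API

Orientations are given as a 3x3 rotation matrix whose columns are the frame's x, y, z axes.
In Python, from rig import bot, imaging, workorder gives the robot as it stands. The module is installed in compiled form; this text tells all that it offers.
- The arm moves only by the tool drive_tool, never from a script. Its argument "commands" is a list of rows, each an object of numbers: "dx", "dy", "dz": the shift along the tool's x, y, z normalised to -1 to 1, where 1 is 4 cm; "wx", "wy", "wz": the turn, a rotation vector about the tool's x, y, z normalised to -1 to 1, where 1 is pi/2 rad; "grip": the finger opening in mm, from 0 to 87. In form: [{"dx": .., "dy": .., "dz": .., "wx": .., "wy": .., "wz": .., "grip": ..}, ...]. A call has 1 to 8 rows; each row shifts and turns the commanded pose from where the row before left it, along the tool's axes as they then stand; what a row does not reach is not made up. A row lasts 1/8 s, in which the tool goes at most 62.5 mm and 10.7 degrees, less where a joint would pass 70% of its speed; a pose out of reach is approached as far as the arm can. A call with a number of a shift or a turn outside -1 to 1 is refused whole. A call with a gripper value outside its range is refused whole. The fingers move at their own pace and stop on an object; the grip force is fixed at half the most. Time passes only in rows, so rows that do not move let the fingers close. It gives the time, the measured TCP pose, the force and the opening at its end, in the units of the state.
- bot.read_state(): the state, without advancing time (a new reading comes with each control period).
- imaging.capture(name): name is "side" or "top"; returns (picture, depth): 400x640x3 uint8, red, green, blue; 400x640 float32, m along the optical axis (not along the pixel's ray), 0 where there is no reading.
- imaging.get_calibration(name): a dict with "mtx" (3x3 intrinsics, pixels), "dist" ([k1, k2, p1, p2, k3] as OpenCV has them; the pictures are not rectified), "world_to_cam" (4x4, takes a point from world to camera coordinates). Camera axes: x right, y down, z forward; pixel columns grow to the right and rows downward; lengths in m; the calibration is good to about 2 mm. A picture is of the moment at which its call begins. get_calibration takes no time and is no camera call.
- workorder.hand_in(): hands the job in, once; it reports no verdict.
The state is a dict: "time_s": time; "joint_positions": joint angles; "qvel": joint speeds; "tau": joint torques, N m; "position": TCP position; "tcp_rot": TCP orientation; "force": force on the tool from outside, world axes, zero at the start; "moment": the same for the moment, N m; "opening": opening from 0.0 (shut) to 1.0 (fully open).
Only numpy, scipy, OpenCV 4.12 (cv2) and the standard library are available. Lean on these libraries where they do the work, as an engineer would, in place of code of your own. Each camera call takes 0.05 s, during which the arm holds its last target. There are 200 camera calls.

### The job

Set up the serving-slab display on the shop counter: first take the basket out of the corner-angle display rack and hang it by its handle on the hook of the stand, then stack every marble slab flat in the rack between the corner angles, with exactly one cardboard separator sheet between each slab and the next. The stack begins and ends with a bare slab; leave any spare sheet on the counter, and do not knock over the glassware.

Things in the scene. Friction and masses are not known exactly. Their poses are not given: they have to be found in the camera images.
- slab1_c (a point): Marble serving slab, 140 x 60 x 14 mm (own x, y, z), 0.32 kg, lying flat on the counter at the start. The point is its centre (7 mm above its underside). Three or four slabs are there; an absent one reads None.
- slab2_c (a point): Marble serving slab, 140 x 60 x 14 mm (own x, y, z), 0.32 kg, lying flat on the counter at the start. The point is its centre (7 mm above its underside). Three or four slabs are there; an absent one reads None.
- slab3_c (a point): Marble serving slab, 140 x 60 x 14 mm (own x, y, z), 0.32 kg, lying flat on the counter at the start. The point is its centre (7 mm above its underside). Three or four slabs are there; an absent one reads None.
- slab4_c (a point): Marble serving slab, 140 x 60 x 14 mm (own x, y, z), 0.32 kg, lying flat on the counter at the start. The point is its centre (7 mm above its underside). Three or four slabs are there; an absent one reads None.
- sheet1_c (a point): Separator sheet of stiff brown double-wall corrugated board, 140 x 58 x 8 mm (own x, y, z), 30 g, lying flat on the counter at the start. The point is its centre (4 mm above its underside). All three are always there; only one fewer than the slabs are needed, any spare stays on the counter.
- sheet2_c (a point): Separator sheet of stiff brown double-wall corrugated board, 140 x 58 x 8 mm (own x, y, z), 30 g, lying flat on the counter at the start. The point is its centre (4 mm above its underside). All three are always there; only one fewer than the slabs are needed, any spare stays on the counter.
- sheet3_c (a point): Separator sheet of stiff brown double-wall corrugated board, 140 x 58 x 8 mm (own x, y, z), 30 g, lying flat on the counter at the start. The point is its centre (4 mm above its underside). All three are always there; only one fewer than the slabs are needed, any spare stays on the counter.
- rack_floor (a point): Centre of the upper face of the display rack's floor, 12 mm above the counter; own x along its long side, z up. The fixed rack is a wooden board 176 x 96 mm with an aluminium angle at each corner, 85 mm tall, round a bay of 154 mm (x) by 74 mm (y). The angles reach in to 56 mm from the middle along x, so the middle 112 mm of both long sides is open.
- basket_handle (a point): Centre of the handle bar of a light-wood basket (0.16 kg) standing in the rack at the start, long side along the rack's. Basket 110 (own x) x 56 (y) x 55 mm high; a stiff arch on it: uprights at 52 mm either side along x carry a level bar along x, 110 mm long, 8 x 8 mm. This point is 126 mm above the underside; 67 mm is free between bar and rim. z up.
- hook_seat (a point): Where the handle bar's centre is when the basket hangs on the hook: 214 mm above the counter, 4 mm above the dip of the 10 mm steel rod. The hook points along this point's own -x (roughly toward the robot); the hung bar lies across it, along own y. z up.
- hook: The fixed hook stand: base plate 110 x 130 x 12 mm; origin on the counter under its post, axes as hook_seat, which is 85 mm toward own -x. From the post the rod runs level (upper side 220 mm high) to the dip (upper side 210 mm), and 27 mm beyond the dip ends in an upturned tip, top 233 mm high. Nothing of the stand is higher.
- basket: The same basket; origin at the centre of its underside.
- carafe: Glass carafe, bystander, 200 mm high, 96 mm wide, at the back; origin under its centre, z up. Must not be tipped over.
- tumbler: Glass tumbler, bystander, 90 mm high, 72 mm wide, at the back; origin under its centre, z up. Must not be tipped over.
- trivet: Round black trivet, 88 mm across, 12 mm thick, lying among the slabs and sheets; not part of the job. Origin under its centre.
Mind the look-alikes: they are no part of the job. What is shaped like the part that bears sheet2_c but green or red is not meant. Of the things like the basket, leave any that is purple; of the rest the smaller one is meant.

How it is judged:
By the outcome, as a careful person would: the job done as asked, in the order asked, and still so for the second after the job is handed in, with the robot touching nothing.
Of slab1, slab2, slab3, slab4 only 3 to 4 are there at a start; the rules pass over those that are not, and their reading is None.
At some moment in a run one of slab1, slab2, slab3, slab4, sheet1, sheet2, sheet3 may be knocked a few centimetres aside while the robot is not near it.
It also fails if it takes over 210 s, if anything falls off the work surface, if the arm or the gripper's body presses on something with over 40 N, if the wrist force passes 120 N, or if a joint passes its speed limit or range.

## Working session

There is one attempt and no reset: what is moved stays moved. The work goes in short steps, Python scripts to look and compute and a tool call to move; the robot and the scene stay as the last step left them, time stands still between calls to the robot, and variables do not carry over. Pictures are saved under pics/ and viewed, on a budget of 14 in all, crops included, one or two more only if the job needs it, and the job is handed in when it is done.

Besides the shell and the picture viewer there is one more tool, called after ">>>" as name(argument=value, ...), one argument or row to a line, values as JSON. drive_tool: Moves the arm, as the interface text tells. Its arguments: {"type":"object","properties":{"commands":{"type":"array"}},"required":["commands"]}

```bash
mkdir -p pics; ls; cat > h.py <<'E'
import numpy as np, cv2
from rig import bot, imaging, workorder
def cap(n):
    p,d=imaging.capture(n); c=imaging.get_calibration(n); return p,d,c
def save(p,f): cv2.imwrite('pics/'+f,cv2.cvtColor(p,cv2.COLOR_RGB2BGR))
def pts(d,c):
    h,w=d.shape; u,v=np.meshgrid(np.arange(w),np.arange(h))
    n=cv2.undistortPoints(np.stack([u,v],-1).reshape(-1,1,2).astype(np.float32),np.array(c['mtx']),np.array(c['dist'])).reshape(h,w,2)
    P=np.concatenate([n*d[...,None],d[...,None]],-1)
    T=np.linalg.inv(np.array(c['world_to_cam'])); W=P@T[:3,:3].T+T[:3,3]; W[d==0]=np.nan; return W
def ray(c,u,v,z):
    n=cv2.undistortPoints(np.array([[[u,v]]],np.float32),np.array(c['mtx']),np.array(c['dist'])).ravel()
    T=np.linalg.inv(np.array(c['world_to_cam'])); r=T[:3,:3]@np.array([n[0],n[1],1]); o=T[:3,3]
    return o+r*(z-o[2])/r[2]
E
python3 - <<'E'
from h import *
for n in('top','side'):
    p,d,c=cap(n); save(p,n+'0.png'); T=np.linalg.inv(c['world_to_cam']); print(n,T.round(3),c['mtx'],(d>0).mean())
    np.savez(n+'0.npz',p=p,d=d)
s=bot.read_state();print(s)
E
```

```text
pics
top [[ 3.00e-03 -9.97e-01  8.30e-02  4.09e-01]
 [-1.00e+00 -3.00e-03  1.00e-03  4.90e-02]
 [-0.00e+00 -8.30e-02 -9.97e-01  1.46e+00]
 [ 0.00e+00  0.00e+00  0.00e+00  1.00e+00]] [[395.67598284   0.         314.95254309]
 [  0.         395.67598284 201.93294321]
 [  0.           0.           1.        ]] 0.99609765625
side [[-0.897 -0.273  0.348  0.079]
 [-0.442  0.551 -0.708  0.96 ]
 [ 0.002 -0.789 -0.615  0.938]
 [ 0.     0.     0.     1.   ]] [[426.72211239   0.         322.8817577 ]
 [  0.         426.72211239 198.80134877]
 [  0.           0.           1.        ]] 0.99612109375
{'time_s': 0.1, 'joint_positions': array([-8.04720782e+01,  3.02739210e+01,  8.21485858e+01,  2.80032337e-04,
        6.76913299e+01, -1.02272582e+01]), 'qvel': array([ 0.03237807, -0.05237075, -0.26757767,  0.05998254, -0.09552091,
       -0.06532907]), 'tau': array([ 1.11946060e-04, -4.40983737e+01, -1.77150804e+01,  6.34016376e-02,
        5.34092565e-02, -4.16625642e-05]), 'position': array([ 0.21117593, -0.58758249,  0.24366899]), 'tcp_rot': array([[ 3.37999740e-01, -3.24416025e-04,  9.41146147e-01],
       [-9.41144174e-01,  1.96016348e-03,  3.37999707e-01],
       [-1.95445283e-03, -9.99998026e-01,  3.57212495e-04]]), 'force': array([ 0.45326888,  0.14316788, -0.2819148 ]), 'moment': array([-0.03293312, -0.00693975, -0.01266889]), 'opening': 1.0013913089486517}
```

View pics/top0.png

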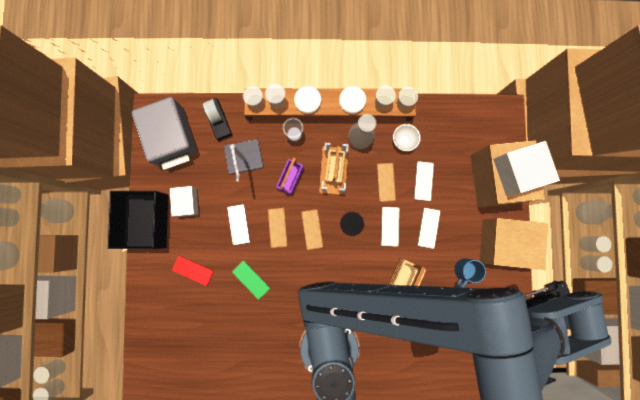

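View pics/side0.png

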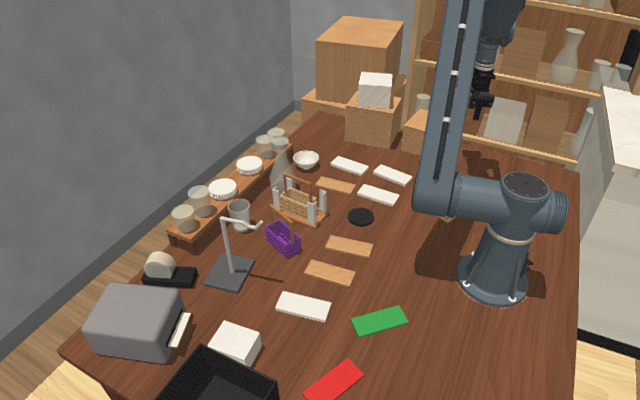

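The pictures show the following:
- **Slabs:** four white ones in the top view, at (238,225), (424,181), (390,226) and (429,228).
- **Sheets:** three brown ones at (386,182), (277,228) and (312,229). The green and red ones are look-alikes.
- **Baskets:** one in the rack at (334,168), a second wooden one at (407,275), and a purple one at (290,176).
- **Other items:** the hook stand is at (240,158) and the trivet at (352,224).

Next I'll measure them.

```bash
cat > m.py <<'E'
from h import *
def rects(p,c,lo,hi,z,amin=300,amax=1500):
    hsv=cv2.cvtColor(p,cv2.COLOR_RGB2HSV); m=cv2.inRange(hsv,lo,hi)
    out=[]
    for k in cv2.findContours(m,cv2.RETR_EXTERNAL,cv2.CHAIN_APPROX_NONE)[0]:
        a=cv2.contourArea(k)
        if not amin<a<amax: continue
        px=k.reshape(-1,2).mean(0)
        # boundary pixel centres -> world plane
        w=np.array([ray(c,u,v,z)[:2] for u,v in k.reshape(-1,2)],np.float32)
        (cx,cy),(sx,sy),an=cv2.minAreaRect(w*1000)
        if sx<sy: sx,sy,an=sy,sx,an+90
        an=(an+90)%180-90
        out.append((px.round(),round(cx/1000,4),round(cy/1000,4),round(sx),round(sy),round(an,1)))
    return out
W=((0,0,215),(180,45,255),.014); B=((8,60,110),(22,190,255),.008)
E
python3 - <<'E'
from m import *
z=np.load('top0.npz');p,d=z['p'],z['d'];c=imaging.get_calibration('top')
print('slabs');[print(r) for r in rects(p,c,*W)]
print('sheets');[print(r) for r in rects(p,c,*B)]
Wt=pts(d,c)
# tall things: per region
for nm,(u0,u1,v0,v1) in dict(rack=(315,355,138,200),hook=(220,265,135,190),bask2=(385,430,258,290)).items():
    P=Wt[v0:v1,u0:u1].reshape(-1,3); print(nm)
    for lo,hi in((.006,.018),(.05,.075),(.075,.09),(.09,.11),(.12,.16),(.2,.215),(.215,.24),(.24,.3)):
        q=P[(P[:,2]>lo)&(P[:,2]<hi)]
        if len(q)>4:
            (a,b),(s,t),an=cv2.minAreaRect((q[:,:2]*1000).astype(np.float32)); print(lo,hi,len(q),q.mean(0).round(4),'rect',round(a),round(b),round(s),round(t),round(an,1))
print(Wt[224,352],Wt[132,292],Wt[128,363])
big=lambda s:cv2.resize(s,None,fx=6,fy=6,interpolation=cv2.INTER_CUBIC)
t=np.hstack([big(p[130:205,215:275]),big(p[130:205,310:370])]);save(t,'crop1.png')
s=np.load('side0.npz')['p'];save(cv2.resize(s[150:290,190:340],None,fx=4,fy=4,interpolation=cv2.INTER_CUBIC),'crop2.png')
E
```

```text
slabs
(array([429., 228.]), 0.4369, -0.3664, 139, 59, -10.5)
(array([390., 226.]), 0.4424, -0.2242, 140, 62, -2.2)
(array([238., 224.]), 0.4472, 0.3313, 141, 62, 9.9)
(array([181., 201.]), 0.5331, 0.5426, 105, 82, 6.0)
(array([424., 181.]), 0.6103, -0.3509, 141, 59, -6.0)
(array([406., 138.]), 0.7732, -0.2896, 98, 97, 44.3)
(array([352.,  99.]), 0.9208, -0.0899, 97, 94, 0.3)
(array([307.,  99.]), 0.9202, 0.0793, 97, 94, 0.1)
sheets
(array([608., 378.]), -0.1127, -1.023, 88, 61, 88.6)
(array([605., 296.]), 0.1711, -1.0061, 139, 119, -0.4)
(array([592., 172.]), 0.6395, -1.0101, 338, 66, 83.3)
rack
0.006 0.018 784 [ 0.6451 -0.0134  0.012 ] rect 662 -14 129 222 77.3
0.05 0.075 205 [ 0.6685 -0.0261  0.0628] rect 666 -25 102 201 79.3
0.075 0.09 26 [ 0.6668 -0.0271  0.0827] rect 663 -30 105 186 86.0
0.09 0.11 47 [ 0.6403 -0.0205  0.0951] rect 650 -16 80 160 85.8
0.12 0.16 80 [ 0.6595 -0.0189  0.14  ] rect 659 -19 8 109 83.2
hook
0.006 0.018 816 [0.6996 0.313  0.0111] rect 678 322 205 165 1.2
0.05 0.075 6 [0.685  0.3113 0.0593] rect 685 311 2 10 42.0
0.075 0.09 5 [0.6853 0.3108 0.0804] rect 685 310 3 10 41.3
0.09 0.11 6 [0.6854 0.3111 0.0989] rect 685 311 3 10 40.6
0.12 0.16 14 [0.6864 0.3107 0.1416] rect 687 311 5 12 57.0
0.2 0.215 47 [0.6311 0.3021 0.2098] rect 646 305 103 10 10.1
0.215 0.24 74 [0.6473 0.3063 0.2195] rect 636 305 114 13 10.8
bask2
0.006 0.018 154 [ 0.2673 -0.284   0.009 ] rect 279 -287 91 152 2.7
0.05 0.075 69 [ 0.2888 -0.2493  0.0668] rect 266 -275 85 99 64.6
0.075 0.09 79 [ 0.2827 -0.2646  0.0794] rect 266 -276 84 93 65.0
0.09 0.11 6 [ 0.3061 -0.2894  0.0997] rect 306 -289 10 4 7.1
0.12 0.16 9 [ 0.306  -0.29    0.1395] rect 305 -290 10 5 13.3
[ 0.44971824 -0.08594795  0.00890954] [ 0.79517563  0.13727184 -0.00084679] [ 0.7563126  -0.10564169  0.19940464]
```

View pics/crop1.png

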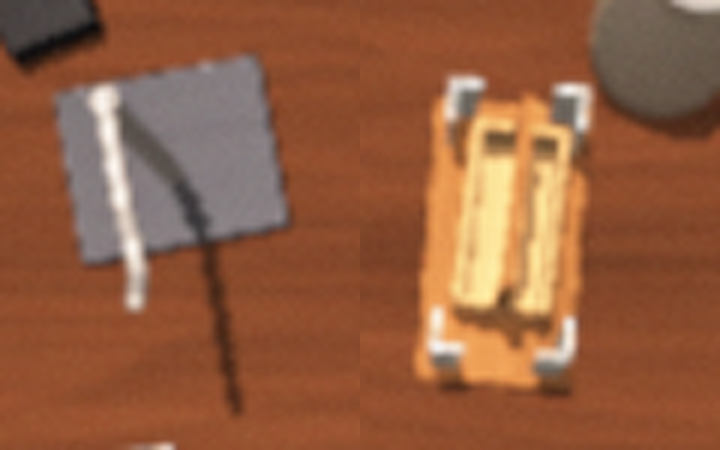

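View pics/crop2.png

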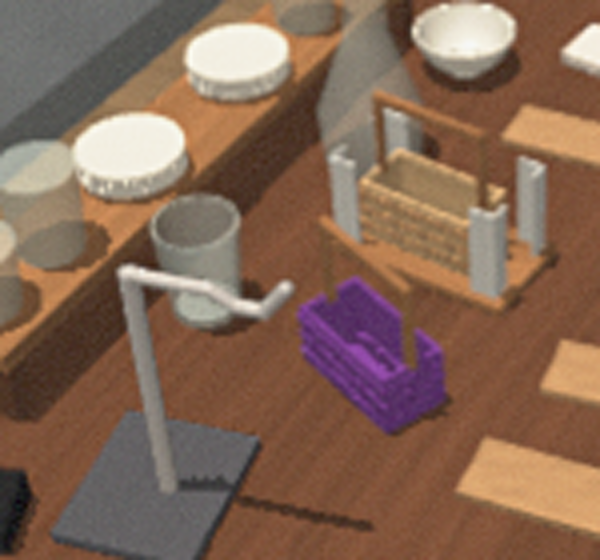

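Wooden candidates for the basket are the one in the rack at (334,168) and the one at (407,275). The crop shows a 109 mm bar, 140 mm up, on the one in the rack. It isn't purple and is the smaller of the two, so it's the one meant. Now I'll refine the rack, hook and sheets.

```bash
python3 - <<'E'
from m import *
z=np.load('top0.npz');p,d=z['p'],z['d'];c=imaging.get_calibration('top');Wt=pts(d,c)
hsv=cv2.cvtColor(p,cv2.COLOR_RGB2HSV)
print('hsv sheet',hsv[182,386],hsv[228,277],'counter',hsv[200,300],hsv[250,330])
for lo in(150,165,180): print(lo,[r for r in rects(p,c,(5,60,lo),(25,220,255),.008,300,1500) if r[1]>.3 and abs(r[2])<.6])
# rod profile
P=Wt[135:195,220:265].reshape(-1,3);q=P[P[:,2]>.19]
u,s,vt=np.linalg.svd(q[:,:2]-q[:,:2].mean(0));a=vt[0]*np.sign(vt[0][0]);m=q[:,:2].mean(0);t=(q[:,:2]-m)@a
print('rod',m,np.degrees(np.arctan2(a[1],a[0])))
for k in np.arange(-.08,.09,.005):
    w=abs(t-k)<.0025
    if w.any(): print((m+k*a).round(4),q[w,2].max().round(4),q[w,:2].mean(0).round(4),w.sum())
cs=imaging.get_calibration('side');print('post foot side',ray(cs,232,271.5,.012))
# rack posts
P=Wt[138:200,315:360].reshape(-1,3);q=P[(P[:,2]>.076)&(P[:,2]<.115)]
for sx in(0,1):
  for sy in(0,1):
    g=q[((q[:,0]>.66)==sx)&((q[:,1]>-.02)==sy)];g=g[abs(g[:,0]-.66)>.045]; 
    if len(g): print(sx,sy,len(g),g.min(0).round(3),g.max(0).round(3))
q=P[(P[:,2]>.13)];print('bar',q.mean(0),q.min(0),q.max(0))
g,=[r for r in rects(p,c,(5,60,120),(25,230,255),.012,500,3000) if 325<r[0][0]<345 and 150<r[0][1]<190] or [None];print(g)
E
```

```text
hsv sheet [ 17 134 242] [ 17 134 243] counter [ 10 173 147] [ 10 171 148]
150 [(array([247., 200.]), 0.5351, 0.2883, 381, 41, -89.8), (array([388., 189.]), 0.6024, -0.2151, 199, 153, -85.7), (array([326., 170.]), 0.6427, -0.0013, 213, 144, -30.1)]
165 [(array([312., 229.]), 0.4311, 0.061, 145, 64, 9.1), (array([277., 227.]), 0.437, 0.1881, 146, 64, 5.6), (array([386., 182.]), 0.6059, -0.2129, 144, 64, 2.4), (array([331., 167.]), 0.657, -0.0184, 194, 98, -3.9)]
180 [(array([312., 229.]), 0.4312, 0.0615, 143, 61, 8.3), (array([277., 227.]), 0.4369, 0.189, 143, 63, 3.5), (array([386., 182.]), 0.6062, -0.2129, 143, 61, 3.2), (array([331., 169.]), 0.6513, -0.0181, 180, 97, -4.1)]
rod [0.64169375 0.3047718 ] 11.645233221208835
[0.578  0.2917] 0.2283 [0.5805 0.2919] 1
[0.5829 0.2927] 0.2308 [0.5829 0.2936] 5
[0.5878 0.2937] 0.2308 [0.5867 0.2919] 3
[0.5927 0.2947] 0.2246 [0.5928 0.2937] 6
[0.5976 0.2957] 0.2149 [0.5986 0.2951] 3
[0.6025 0.2967] 0.2097 [0.6028 0.2965] 3
[0.6074 0.2977] 0.2088 [0.6079 0.2969] 6
[0.6123 0.2987] 0.2102 [0.6124 0.2997] 5
[0.6172 0.2997] 0.2131 [0.6175 0.3004] 5

[... 331 characters left out ...]
6613 0.3088] 0.2211 [0.6611 0.3085] 5
[0.6662 0.3098] 0.2223 [0.6655 0.31  ] 4
[0.6711 0.3108] 0.2197 [0.6703 0.3117] 6
[0.676  0.3118] 0.2187 [0.6763 0.3113] 4
[0.6809 0.3128] 0.2172 [0.6811 0.3133] 5
[0.6858 0.3139] 0.2208 [0.6861 0.3121] 9
[0.6907 0.3149] 0.2223 [0.6901 0.3145] 8
[0.6956 0.3159] 0.2143 [0.6958 0.3166] 3
post foot side [0.68825015 0.32081342 0.012     ]
0 0 18 [ 0.568 -0.051  0.077] [ 0.589 -0.033  0.1  ]
0 1 21 [ 0.573 -0.016  0.079] [0.605 0.029 0.113]
1 0 41 [ 0.706 -0.106  0.077] [ 0.752 -0.044  0.103]
1 1 13 [0.709 0.001 0.08 ] [0.731 0.019 0.098]
bar [ 0.6587786  -0.01884288  0.14013659] [ 0.60426408 -0.02780717  0.13083679] [ 0.71256675 -0.01041933  0.14589645]
None
```

```bash
cat > plan.py <<'E'
from h import *; import sys, json
# usage: plan.py [from x y z jaw] -- wp list "x,y,z,jaw[,grip][,step]"
def go(wps,grip=87):
    s=bot.read_state(); p=np.array(s['position']); R=np.array(s['tcp_rot']); a=np.degrees(np.arctan2(R[1,0],R[0,0]))
    print('t',round(s['time_s'],1),'at',p.round(4),'jaw',round(a,1),'open',round(s['opening']*87,1),'F',np.round(s['force'],1),'tilt',(R[2,1]).round(4))
    rows=[]
    for w in wps:
        t=np.array(w[:3]); da=(w[3]-a+180)%360-180 if len(w)<7 else w[6]
        if len(w)>4 and w[4] is not None: grip=w[4]
        step=w[5] if len(w)>5 else .036
        n=int(max(np.ceil(np.linalg.norm(t-p)/step),np.ceil(abs(da)/9.5),1))
        for i in range(n):
            th=np.radians(a+da*i/n); D=(t-p)/n
            rows.append([D@[np.cos(th),np.sin(th),0],-D[2],D@[np.sin(th)*-1,np.cos(th),0]*-1 if 0 else D@[-np.sin(th),np.cos(th),0],-da/n/90,grip])
        p=t;a=a+da
    zz=np.sign(R[:,2]@np.array([-R[1,0],R[0,0],0]))
    out=[]
    for r in rows:
        o={"dx":round(r[0]/.04,2),"dy":round(r[1]/.04,2),"dz":round(zz*r[2]/.04,2),"wy":round(r[3],3),"grip":r[4]}
        out.append({k:v for k,v in o.items() if v or k=='grip'})
    for i in range(0,len(out),8): print(json.dumps(out[i:i+8]).replace('"',''))
if __name__=='__main__': go(eval(sys.argv[1]))
E
python3 plan.py "[(.45,-.30,.30,-82),(.6345,-.0165,.26,-95.5),(.6345,-.0165,.1435,-95.5)]"
```

```text
t 0.1 at [ 0.2112 -0.5876  0.2437] jaw -70.2 open 87.1 F [ 0.5  0.1 -0.3] tilt -1.0
[{dx: -0.43, dy: -0.13, dz: 0.73, wy: 0.012, grip: 87}, {dx: -0.45, dy: -0.13, dz: 0.72, wy: 0.012, grip: 87}, {dx: -0.46, dy: -0.13, dz: 0.72, wy: 0.012, grip: 87}, {dx: -0.47, dy: -0.13, dz: 0.71, wy: 0.012, grip: 87}, {dx: -0.49, dy: -0.13, dz: 0.7, wy: 0.012, grip: 87}, {dx: -0.5, dy: -0.13, dz: 0.69, wy: 0.012, grip: 87}, {dx: -0.51, dy: -0.13, dz: 0.68, wy: 0.012, grip: 87}, {dx: -0.52, dy: -0.13, dz: 0.67, wy: 0.012, grip: 87}]
[{dx: -0.54, dy: -0.13, dz: 0.66, wy: 0.012, grip: 87}, {dx: -0.55, dy: -0.13, dz: 0.65, wy: 0.012, grip: 87}, {dx: -0.56, dy: -0.13, dz: 0.64, wy: 0.012, grip: 87}, {dx: -0.64, dy: 0.1, dz: 0.56, wy: 0.015, grip: 87}, {dx: -0.65, dy: 0.1, dz: 0.54, wy: 0.015, grip: 87}, {dx: -0.66, dy: 0.1, dz: 0.52, wy: 0.015, grip: 87}, {dx: -0.68, dy: 0.1, dz: 0.51, wy: 0.015, grip: 87}, {dx: -0.69, dy: 0.1, dz: 0.49, wy: 0.015, grip: 87}]
[{dx: -0.7, dy: 0.1, dz: 0.48, wy: 0.015, grip: 87}, {dx: -0.71, dy: 0.1, dz: 0.46, wy: 0.015, grip: 87}, {dx: -0.72, dy: 0.1, dz: 0.44, wy: 0.015, grip: 87}, {dx: -0.73, dy: 0.1, dz: 0.43, wy: 0.015, grip: 87}, {dx: -0.74, dy: 0.1, dz: 0.41, wy: 0.015, grip: 87}, {dy: 0.73, grip: 87}, {dy: 0.73, grip: 87}, {dy: 0.73, grip: 87}]
[{dy: 0.73, grip: 87}]
```

```bash
cat > plan.py <<'E'
from h import *; import sys
def go(wps):
    s=bot.read_state(); p=np.array(s['position']); R=np.array(s['tcp_rot']); a=np.degrees(np.arctan2(R[1,0],R[0,0]))
    print('t',round(s['time_s'],1),'at',p.round(4),'jaw',round(a,1),'open',round(s['opening']*87,1),'F',np.round(s['force'],1),'down',R[:,1].round(3),'j6',s['joint_positions'][5].round())
    zz=np.sign(R[:,2]@np.array([-R[1,0],R[0,0],0]))
    for w in wps:
        t=np.array(w[:3]); da=(w[3]-a+90)%180-90
        if len(w)>5: da=w[5]
        step=w[4] if len(w)>4 else .05
        if abs(da)>.4:
            n=int(np.ceil(abs(da)/10)); print(f'  {n} x wy {-da/n/90:.3f}')
        a+=da; th=np.radians(a); D=t-p
        d=np.array([D@[np.cos(th),np.sin(th),0],-D[2],zz*(D@[-np.sin(th),np.cos(th),0])])
        n=max(int(np.ceil(max(np.linalg.norm(d)/step,abs(d).max()/.039))),1)
        print(f'  {n} x dx {d[0]/n/.04:.2f} dy {d[1]/n/.04:.2f} dz {d[2]/n/.04:.2f}'); p=t
if __name__=='__main__': go(eval(sys.argv[1]))
E
python3 plan.py "[(.6345,-.0165,.26,-95.5),(.6345,-.0165,.1435,-95.5)]"
```

```text
t 0.1 at [ 0.2112 -0.5876  0.2437] jaw -70.2 open 87.1 F [ 0.5  0.1 -0.3] down [-0.     0.002 -1.   ] j6 -10.0
  3 x wy 0.094
  16 x dx -0.95 dy -0.03 dz 0.57
  3 x dx 0.00 dy 0.97 dz 0.00
```

>>> drive_tool(
  commands=[
    {"wy": 0.094, "grip": 87},
    {"wy": 0.094, "grip": 87},
    {"wy": 0.094, "grip": 87},
    {"dx": -0.95, "dy": -0.03, "dz": 0.57, "grip": 87},
    {"dx": -0.95, "dy": -0.03, "dz": 0.57, "grip": 87},
    {"dx": -0.95, "dy": -0.03, "dz": 0.57, "grip": 87},
    {"dx": -0.95, "dy": -0.03, "dz": 0.57, "grip": 87},
    {"dx": -0.95, "dy": -0.03, "dz": 0.57, "grip": 87},
  ],
)

```text
schema error: expected keys dx, dy, dz, wx, wy, wz, grip
```

>>> drive_tool(
  commands=[
    {"dx": -0.95, "dy": -0.03, "dz": 0.57, "grip": 87},
    {"dx": -0.95, "dy": -0.03, "dz": 0.57, "grip": 87},
    {"dx": -0.95, "dy": -0.03, "dz": 0.57, "grip": 87},
    {"dx": -0.95, "dy": -0.03, "dz": 0.57, "grip": 87},
    {"dx": -0.95, "dy": -0.03, "dz": 0.57, "grip": 87},
    {"dx": -0.95, "dy": -0.03, "dz": 0.57, "grip": 87},
    {"dx": -0.95, "dy": -0.03, "dz": 0.57, "grip": 87},
    {"dx": -0.95, "dy": -0.03, "dz": 0.57, "grip": 87},
  ],
)

```text
schema error: expected keys dx, dy, dz, wx, wy, wz, grip
```

>>> drive_tool(
  commands=[
    {"dx": -0.95, "dy": -0.03, "dz": 0.57, "grip": 87},
    {"dx": -0.95, "dy": -0.03, "dz": 0.57, "grip": 87},
    {"dx": -0.95, "dy": -0.03, "dz": 0.57, "grip": 87},
    {"grip": 87},
  ],
)

```text
schema error: expected keys dx, dy, dz, wx, wy, wz, grip
```

```bash
python3 plan.py "[(.6345,-.0165,.26,-95.5),(.6345,-.0165,.1435,-95.5)]"
```

```text
t 0.1 at [ 0.2112 -0.5876  0.2437] jaw -70.2 open 87.1 F [ 0.5  0.1 -0.3] down [-0.     0.002 -1.   ] j6 -10.0
  3 x wy 0.094
  16 x dx -0.95 dy -0.03 dz 0.57
  3 x dx 0.00 dy 0.97 dz 0.00
```

>>> drive_tool(
  commands=[
    {"dx": 0, "dy": 0, "dz": 0, "wx": 0, "wy": 0.094, "wz": 0, "grip": 87},
    {"dx": 0, "dy": 0, "dz": 0, "wx": 0, "wy": 0.094, "wz": 0, "grip": 87},
    {"dx": 0, "dy": 0, "dz": 0, "wx": 0, "wy": 0.094, "wz": 0, "grip": 87},
    {"dx": -0.95, "dy": -0.03, "dz": 0.57, "wx": 0, "wy": 0, "wz": 0, "grip": 87},
    {"dx": -0.95, "dy": -0.03, "dz": 0.57, "wx": 0, "wy": 0, "wz": 0, "grip": 87},
    {"dx": -0.95, "dy": -0.03, "dz": 0.57, "wx": 0, "wy": 0, "wz": 0, "grip": 87},
    {"dx": -0.95, "dy": -0.03, "dz": 0.57, "wx": 0, "wy": 0, "wz": 0, "grip": 87},
    {"dx": -0.95, "dy": -0.03, "dz": 0.57, "wx": 0, "wy": 0, "wz": 0, "grip": 87},
  ],
)

```text
time_s: 1.1
position: [0.3439, -0.4088, 0.2502]
tcp_rot: [[-0.098, -0.0, 0.995], [-0.995, 0.001, -0.098], [-0.001, -1.0, -0.0]]
force: [0.6, 0.3, -0.9]
opening: 1.005
```

>>> drive_tool(
  commands=[
    {"dx": -0.95, "dy": -0.03, "dz": 0.57, "wx": 0, "wy": 0, "wz": 0, "grip": 87},
    {"dx": -0.95, "dy": -0.03, "dz": 0.57, "wx": 0, "wy": 0, "wz": 0, "grip": 87},
    {"dx": -0.95, "dy": -0.03, "dz": 0.57, "wx": 0, "wy": 0, "wz": 0, "grip": 87},
    {"dx": -0.95, "dy": -0.03, "dz": 0.57, "wx": 0, "wy": 0, "wz": 0, "grip": 87},
    {"dx": -0.95, "dy": -0.03, "dz": 0.57, "wx": 0, "wy": 0, "wz": 0, "grip": 87},
    {"dx": -0.95, "dy": -0.03, "dz": 0.57, "wx": 0, "wy": 0, "wz": 0, "grip": 87},
    {"dx": -0.95, "dy": -0.03, "dz": 0.57, "wx": 0, "wy": 0, "wz": 0, "grip": 87},
    {"dx": -0.95, "dy": -0.03, "dz": 0.57, "wx": 0, "wy": 0, "wz": 0, "grip": 87},
  ],
)

```text
time_s: 2.1
position: [0.5551, -0.1242, 0.2598]
tcp_rot: [[-0.098, -0.001, 0.995], [-0.995, 0.0, -0.098], [-0.0, -1.0, -0.001]]
force: [0.3, -0.2, -0.4]
opening: 0.997
```

>>> drive_tool(
  commands=[
    {"dx": -0.95, "dy": -0.03, "dz": 0.57, "wx": 0, "wy": 0, "wz": 0, "grip": 87},
    {"dx": -0.95, "dy": -0.03, "dz": 0.57, "wx": 0, "wy": 0, "wz": 0, "grip": 87},
    {"dx": -0.95, "dy": -0.03, "dz": 0.57, "wx": 0, "wy": 0, "wz": 0, "grip": 87},
    {"dx": 0, "dy": 0, "dz": 0, "wx": 0, "wy": 0, "wz": 0, "grip": 87},
    {"dx": 0, "dy": 0, "dz": 0, "wx": 0, "wy": 0, "wz": 0, "grip": 87},
  ],
)

```text
time_s: 2.72
position: [0.6332, -0.019, 0.2631]
tcp_rot: [[-0.098, -0.002, 0.995], [-0.995, -0.0, -0.098], [0.0, -1.0, -0.002]]
force: [0.3, 0.0, 0.2]
opening: 1.001
```

```bash
python3 plan.py "[(.6345,-.0165,.26,-95.5),(.6345,-.0165,.1435,-95.5)]"
```

```text
t 2.7 at [ 0.6332 -0.019   0.2631] jaw -95.6 open 87.1 F [0.3 0.  0.2] down [-0.002 -0.    -1.   ] j6 84.0
  1 x dx -0.06 dy 0.08 dz 0.03
  3 x dx 0.00 dy 0.97 dz 0.00
```

>>> drive_tool(
  commands=[
    {"dx": -0.06, "dy": 0.98, "dz": 0.03, "wx": 0, "wy": 0, "wz": 0, "grip": 87},
    {"dx": 0, "dy": 1, "dz": 0, "wx": 0, "wy": 0, "wz": 0, "grip": 60},
    {"dx": 0, "dy": 1, "dz": 0, "wx": 0, "wy": 0, "wz": 0, "grip": 30},
    {"dx": 0, "dy": 0, "dz": 0, "wx": 0, "wy": 0, "wz": 0, "grip": 0},
    {"dx": 0, "dy": 0, "dz": 0, "wx": 0, "wy": 0, "wz": 0, "grip": 0},
    {"dx": 0, "dy": 0, "dz": 0, "wx": 0, "wy": 0, "wz": 0, "grip": 0},
    {"dx": 0, "dy": 0, "dz": 0, "wx": 0, "wy": 0, "wz": 0, "grip": 0},
    {"dx": 0, "dy": 0, "dz": 0, "wx": 0, "wy": 0, "wz": 0, "grip": 0},
  ],
)

```text
time_s: 3.72
position: [0.6357, -0.0166, 0.1455]
tcp_rot: [[-0.098, 0.001, 0.995], [-0.995, -0.0, -0.098], [0.0, -1.0, 0.001]]
force: [0.7, -0.5, 0.1]
opening: 0.285
```

>>> drive_tool(
  commands=[
    {"dx": 0, "dy": 0, "dz": 0, "wx": 0, "wy": 0, "wz": 0, "grip": 0},
    {"dx": 0, "dy": 0, "dz": 0, "wx": 0, "wy": 0, "wz": 0, "grip": 0},
  ],
)

```text
time_s: 3.98
position: [0.6354, -0.0165, 0.1447]
tcp_rot: [[-0.098, 0.0, 0.995], [-0.995, -0.0, -0.098], [0.0, -1.0, 0.0]]
force: [-0.2, 0.1, 1.5]
opening: 0.09
```

>>> drive_tool(
  commands=[
    {"dx": 0, "dy": -0.5, "dz": 0, "wx": 0, "wy": 0, "wz": 0, "grip": 0},
    {"dx": 0, "dy": -0.8, "dz": 0, "wx": 0, "wy": 0, "wz": 0, "grip": 0},
    {"dx": 0, "dy": -0.8, "dz": 0, "wx": 0, "wy": 0, "wz": 0, "grip": 0},
    {"dx": 0, "dy": -0.8, "dz": 0, "wx": 0, "wy": 0, "wz": 0, "grip": 0},
    {"dx": 0, "dy": -0.8, "dz": 0, "wx": 0, "wy": 0, "wz": 0, "grip": 0},
    {"dx": 0, "dy": -0.8, "dz": 0, "wx": 0, "wy": 0, "wz": 0, "grip": 0},
    {"dx": 0, "dy": -0.3, "dz": 0, "wx": 0, "wy": 0, "wz": 0, "grip": 0},
    {"dx": 0, "dy": 0, "dz": 0, "wx": 0, "wy": 0, "wz": 0, "grip": 0},
  ],
)

```text
time_s: 4.97
position: [0.6353, -0.0165, 0.3365]
tcp_rot: [[-0.098, 0.0, 0.995], [-0.995, -0.0, -0.098], [0.0, -1.0, 0.0]]
force: [-0.3, -0.6, -1.7]
opening: 0.086
```

```bash
python3 - <<'E'
from m import *
s,ds,cs=cap('side');p,d,c=cap('top')
t=np.hstack([cv2.resize(s[40:260,180:340],None,fx=2.5,fy=2.5),cv2.resize(p[110:286,215:375],None,fx=2.5,fy=2.5)[:550]]) if 0 else None
a=cv2.resize(s[60:260,190:390],(400,400));b=cv2.resize(p[110:310,240:440],(400,400));save(np.hstack([a,b]),'lift.png')
E
python3 plan.py "[(.5,.26,.345,10.7,.045,105.5)]"
```

```text
t 5.1 at [ 0.6344 -0.0164  0.3347] jaw -95.6 open 7.7 F [-0.4 -0.1 -2.8] down [-0.003  0.001 -1.   ] j6 84.0
  11 x wy -0.107
  8 x dx -0.27 dy -0.03 dz 0.92
```

View pics/lift.png

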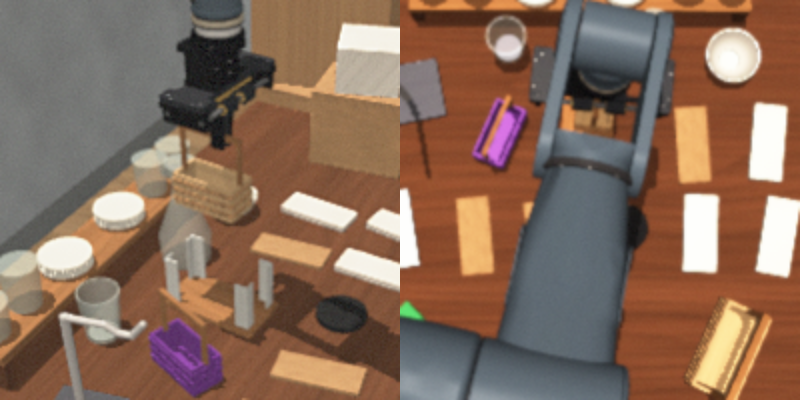

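>>> drive_tool(
  commands=[
    {"dx": 0, "dy": -0.3, "dz": 0, "wx": 0, "wy": -0.107, "wz": 0, "grip": 0},
    {"dx": 0, "dy": -0.3, "dz": 0, "wx": 0, "wy": -0.107, "wz": 0, "grip": 0},
    {"dx": 0, "dy": 0, "dz": 0, "wx": 0, "wy": -0.107, "wz": 0, "grip": 0},
    {"dx": 0, "dy": 0, "dz": 0, "wx": 0, "wy": -0.107, "wz": 0, "grip": 0},
    {"dx": 0, "dy": 0, "dz": 0, "wx": 0, "wy": -0.107, "wz": 0, "grip": 0},
    {"dx": 0, "dy": 0, "dz": 0, "wx": 0, "wy": -0.107, "wz": 0, "grip": 0},
    {"dx": 0, "dy": 0, "dz": 0, "wx": 0, "wy": -0.107, "wz": 0, "grip": 0},
    {"dx": 0, "dy": 0, "dz": 0, "wx": 0, "wy": -0.107, "wz": 0, "grip": 0},
  ],
)

```text
time_s: 6.08
position: [0.6346, -0.0165, 0.3582]
tcp_rot: [[0.95, -0.004, 0.313], [-0.313, 0.001, 0.95], [-0.004, -1.0, -0.001]]
force: [-0.3, 0.1, -1.5]
opening: 0.084
```

>>> drive_tool(
  commands=[
    {"dx": 0, "dy": 0, "dz": 0, "wx": 0, "wy": -0.107, "wz": 0, "grip": 0},
    {"dx": 0, "dy": 0, "dz": 0, "wx": 0, "wy": -0.107, "wz": 0, "grip": 0},
    {"dx": 0, "dy": 0, "dz": 0, "wx": 0, "wy": -0.107, "wz": 0, "grip": 0},
    {"dx": -0.3, "dy": 0, "dz": 0.8, "wx": 0, "wy": 0, "wz": 0, "grip": 0},
    {"dx": -0.3, "dy": 0, "dz": 0.8, "wx": 0, "wy": 0, "wz": 0, "grip": 0},
    {"dx": -0.3, "dy": 0, "dz": 0.8, "wx": 0, "wy": 0, "wz": 0, "grip": 0},
    {"dx": -0.3, "dy": 0, "dz": 0.8, "wx": 0, "wy": 0, "wz": 0, "grip": 0},
    {"dx": -0.3, "dy": 0, "dz": 0.8, "wx": 0, "wy": 0, "wz": 0, "grip": 0},
  ],
)

```text
time_s: 7.08
position: [0.5463, 0.1309, 0.3586]
tcp_rot: [[0.984, -0.004, -0.179], [0.179, -0.0, 0.984], [-0.004, -1.0, 0.001]]
force: [0.2, 0.6, -1.9]
opening: 0.087
```

```bash
python3 plan.py "[(.505,.254,.36,10.7),(.505,.254,.252,10.7)]"
```

```text
t 7.1 at [0.5463 0.1309 0.3586] jaw 10.3 open 7.6 F [ 0.2  0.6 -1.9] down [-0.004 -0.    -1.   ] j6 -8.0
  1 x wy -0.004
  4 x dx -0.11 dy -0.01 dz 0.80
  3 x dx 0.00 dy 0.90 dz 0.00
```

>>> drive_tool(
  commands=[
    {"dx": -0.11, "dy": 0, "dz": 0.8, "wx": 0, "wy": 0, "wz": 0, "grip": 0},
    {"dx": -0.11, "dy": 0, "dz": 0.8, "wx": 0, "wy": 0, "wz": 0, "grip": 0},
    {"dx": -0.11, "dy": 0, "dz": 0.8, "wx": 0, "wy": 0, "wz": 0, "grip": 0},
    {"dx": -0.11, "dy": 0, "dz": 0.8, "wx": 0, "wy": 0, "wz": 0, "grip": 0},
    {"dx": 0, "dy": 0.9, "dz": 0, "wx": 0, "wy": 0, "wz": 0, "grip": 0},
    {"dx": 0, "dy": 0.9, "dz": 0, "wx": 0, "wy": 0, "wz": 0, "grip": 0},
    {"dx": 0, "dy": 0.9, "dz": 0, "wx": 0, "wy": 0, "wz": 0, "grip": 0},
    {"dx": 0, "dy": 0, "dz": 0, "wx": 0, "wy": 0, "wz": 0, "grip": 0},
  ],
)

```text
time_s: 8.07
position: [0.5042, 0.252, 0.2483]
tcp_rot: [[0.984, -0.011, -0.179], [0.179, -0.003, 0.984], [-0.011, -1.0, -0.001]]
force: [-1.0, -1.1, -1.1]
opening: 0.087
```

```bash
python3 plan.py "[(.611,.274,.252,10.7,.035),(.611,.274,.2195,10.7,.02)]"; python3 - <<'E'
from m import *
s,ds,cs=cap('side');save(cv2.resize(s[100:300,170:370],None,fx=3,fy=3,interpolation=cv2.INTER_CUBIC),'hook1.png')
E
```

```text
t 8.1 at [0.5042 0.252  0.2483] jaw 10.3 open 7.5 F [-1.  -1.1 -1.1] down [-0.011 -0.003 -1.   ] j6 5.0
  4 x dx 0.68 dy -0.02 dz 0.01
  2 x dx 0.00 dy 0.41 dz 0.00
```

View pics/hook1.png

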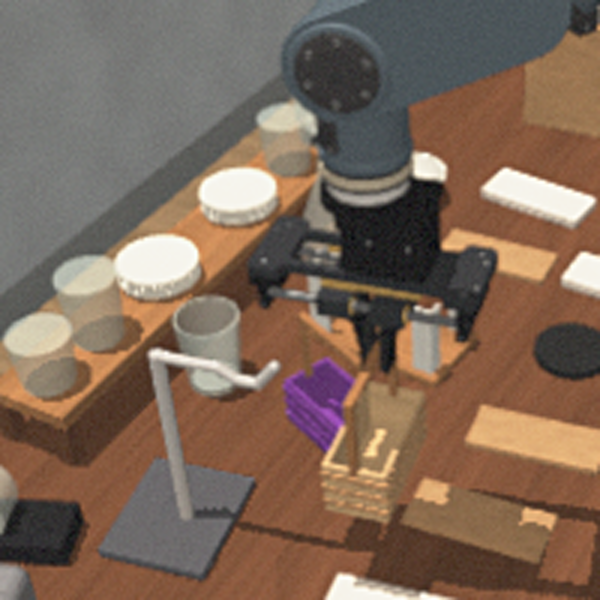

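>>> drive_tool(
  commands=[
    {"dx": 0, "dy": -0.1, "dz": 0.01, "wx": 0, "wy": 0, "wz": 0, "grip": 0},
    {"dx": 0.55, "dy": 0, "dz": 0.01, "wx": 0, "wy": 0, "wz": 0, "grip": 0},
    {"dx": 0.55, "dy": 0, "dz": 0.01, "wx": 0, "wy": 0, "wz": 0, "grip": 0},
    {"dx": 0.55, "dy": 0, "dz": 0.01, "wx": 0, "wy": 0, "wz": 0, "grip": 0},
    {"dx": 0.55, "dy": 0, "dz": 0.01, "wx": 0, "wy": 0, "wz": 0, "grip": 0},
    {"dx": 0.52, "dy": 0, "dz": 0.01, "wx": 0, "wy": 0, "wz": 0, "grip": 0},
    {"dx": 0, "dy": 0, "dz": 0, "wx": 0, "wy": 0, "wz": 0, "grip": 0},
    {"dx": 0, "dy": 0, "dz": 0, "wx": 0, "wy": 0, "wz": 0, "grip": 0},
  ],
)

```text
time_s: 9.12
position: [0.6135, 0.2746, 0.2575]
tcp_rot: [[0.984, 0.0, -0.179], [0.179, 0.0, 0.984], [0.0, -1.0, 0.0]]
force: [0.1, -0.1, -2.7]
opening: 0.081
```

```bash
python3 plan.py "[(.611,.274,.2195,10.7,.02)]"; python3 - <<'E'
from m import *
s,ds,cs=cap('side');save(cv2.resize(s[100:300,170:370],None,fx=3,fy=3,interpolation=cv2.INTER_CUBIC),'hook2.png')
E
```

```text
t 9.1 at [0.6135 0.2746 0.2575] jaw 10.3 open 7.0 F [ 0.1 -0.1 -2.7] down [ 0.  0. -1.] j6 4.0
  2 x dx -0.03 dy 0.47 dz -0.00
```

View pics/hook2.png

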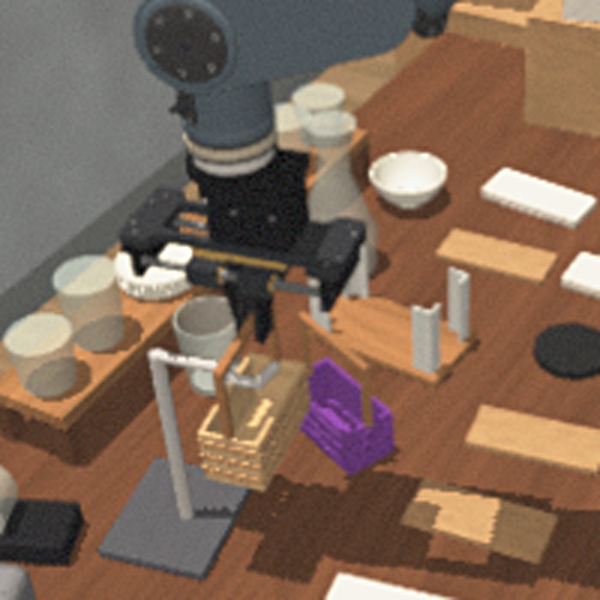

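The upright at (230,390) is in front of the rod and the tip at (270,375) is beyond it, so the rod runs through the arch. I'll lower it now.

>>> drive_tool(
  commands=[
    {"dx": -0.06, "dy": 0.4, "dz": 0, "wx": 0, "wy": 0, "wz": 0, "grip": 0},
    {"dx": 0, "dy": 0.3, "dz": 0, "wx": 0, "wy": 0, "wz": 0, "grip": 0},
    {"dx": 0, "dy": 0.15, "dz": 0, "wx": 0, "wy": 0, "wz": 0, "grip": 0},
    {"dx": 0, "dy": 0.08, "dz": 0, "wx": 0, "wy": 0, "wz": 0, "grip": 0},
    {"dx": 0, "dy": 0, "dz": 0, "wx": 0, "wy": 0, "wz": 0, "grip": 0},
    {"dx": 0, "dy": 0, "dz": 0, "wx": 0, "wy": 0, "wz": 0, "grip": 0},
  ],
)

```text
time_s: 9.93
position: [0.6112, 0.2741, 0.2201]
tcp_rot: [[0.984, -0.001, -0.179], [0.179, -0.0, 0.984], [-0.001, -1.0, -0.0]]
force: [-3.8, -2.8, 4.8]
opening: 0.09
```

>>> drive_tool(
  commands=[
    {"dx": 0, "dy": 0, "dz": 0, "wx": 0, "wy": 0, "wz": 0, "grip": 12},
    {"dx": 0, "dy": 0, "dz": 0, "wx": 0, "wy": 0, "wz": 0, "grip": 25},
    {"dx": 0, "dy": 0, "dz": 0, "wx": 0, "wy": 0, "wz": 0, "grip": 40},
    {"dx": 0, "dy": 0, "dz": 0, "wx": 0, "wy": 0, "wz": 0, "grip": 40},
    {"dx": 0, "dy": -0.4, "dz": 0, "wx": 0, "wy": 0, "wz": 0, "grip": 40},
    {"dx": 0, "dy": -0.9, "dz": 0, "wx": 0, "wy": 0, "wz": 0, "grip": 40},
    {"dx": 0, "dy": -0.9, "dz": 0, "wx": 0, "wy": 0, "wz": 0, "grip": 60},
    {"dx": 0, "dy": -0.9, "dz": 0, "wx": 0, "wy": 0, "wz": 0, "grip": 87},
  ],
)

```text
time_s: 10.92
position: [0.6119, 0.2743, 0.346]
tcp_rot: [[0.984, 0.002, -0.179], [0.179, 0.001, 0.984], [0.002, -1.0, 0.0]]
force: [0.2, 0.4, -0.4]
opening: 0.602
```

>>> drive_tool(
  commands=[
    {"dx": -0.2, "dy": 0, "dz": -0.9, "wx": 0, "wy": 0, "wz": 0, "grip": 87},
    {"dx": -0.4, "dy": 0, "dz": -0.9, "wx": 0, "wy": 0, "wz": 0, "grip": 87},
    {"dx": -0.5, "dy": 0, "dz": -0.9, "wx": 0, "wy": 0, "wz": 0, "grip": 87},
    {"dx": -0.5, "dy": 0, "dz": -0.9, "wx": 0, "wy": 0, "wz": 0, "grip": 87},
    {"dx": -0.5, "dy": 0, "dz": -0.9, "wx": 0, "wy": 0, "wz": 0, "grip": 87},
    {"dx": -0.5, "dy": 0, "dz": -0.9, "wx": 0, "wy": 0, "wz": 0, "grip": 87},
    {"dx": -0.5, "dy": 0, "dz": -0.9, "wx": 0, "wy": 0, "wz": 0, "grip": 87},
    {"dx": -0.5, "dy": 0, "dz": -0.9, "wx": 0, "wy": 0, "wz": 0, "grip": 87},
  ],
)

```text
time_s: 11.92
position: [0.5214, -0.0361, 0.3448]
tcp_rot: [[0.984, 0.002, -0.179], [0.179, -0.001, 0.984], [0.002, -1.0, -0.001]]
force: [0.8, -0.6, 0.4]
opening: 0.999
```

```bash
python3 - <<'E'
from m import *
s,ds,cs=cap('side');p,d,c=cap('top')
a=cv2.resize(s[140:300,170:330],(400,400));b=cv2.resize(p[110:310,215:415],(400,400));save(np.hstack([a,b]),'hung.png')
hs=cv2.cvtColor(s,cv2.COLOR_RGB2HSV)
[print(r) for r in rects(p,c,*W) if r[3]>125]
[print('sh',r) for r in rects(p,c,(5,60,180),(25,220,255),.008,200,1500) if r[1]>.3 and abs(r[2])<.6]
Wt=pts(d,c);P=Wt[138:200,315:360].reshape(-1,3);q=P[(P[:,2]>.076)&(P[:,2]<.115)]
m=q[:,:2].astype(np.float32)*1000
for sx in(0,1):
  for sy in(0,1):
    g=q[((q[:,0]>.65)==sx)&((q[:,1]>-.018)==sy)]
    if len(g): print(sx,sy,len(g),np.median(g,0).round(3),g.min(0).round(3),g.max(0).round(3))
E
python3 plan.py "[(.4424,-.2242,.2,88)]"
```

```text
(array([429., 228.]), 0.4369, -0.3664, 139, 59, -10.5)
(array([390., 226.]), 0.4424, -0.2242, 140, 62, -2.2)
(array([238., 224.]), 0.4472, 0.3313, 141, 62, 9.9)
(array([424., 181.]), 0.6103, -0.3509, 141, 59, -6.0)
sh (array([310., 227.]), 0.4315, 0.0616, 142, 61, 8.7)
sh (array([277., 227.]), 0.4372, 0.189, 143, 61, 5.3)
sh (array([240., 175.]), 0.6267, 0.3257, 137, 66, -79.5)
sh (array([388., 180.]), 0.6063, -0.213, 143, 60, 3.6)
sh (array([327., 165.]), 0.6527, -0.0115, 177, 84, -4.2)
0 1 16 [0.575 0.026 0.094] [0.573 0.011 0.078] [0.596 0.029 0.098]
1 0 42 [ 0.74  -0.091  0.09 ] [ 0.704 -0.106  0.077] [ 0.753 -0.044  0.106]
1 1 15 [0.73  0.012 0.092] [0.709 0.001 0.08 ] [0.732 0.019 0.102]
t 12.0 at [ 0.521  -0.038   0.3447] jaw 10.1 open 86.9 F [-0.4  0.  -0.1] down [ 0.001 -0.002 -1.   ] j6 -26.0
  8 x wy -0.108
  5 x dx -0.94 dy 0.72 dz 0.36
```

View pics/hung.png

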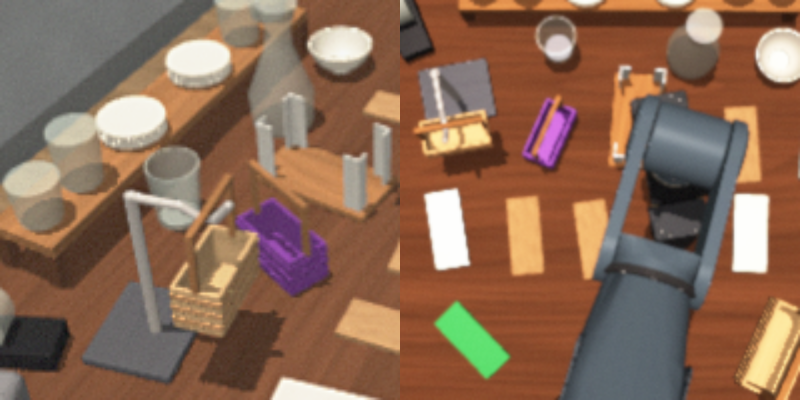

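The basket hangs on the hook, with its bar across the dip. First slab is the one at (390,226).

>>> drive_tool(
  commands=[
    {"dx": 0, "dy": 0, "dz": -0.9, "wx": 0, "wy": -0.108, "wz": 0, "grip": 87},
    {"dx": 0, "dy": 0, "dz": -0.9, "wx": 0, "wy": -0.108, "wz": 0, "grip": 87},
    {"dx": 0, "dy": 0, "dz": -0.9, "wx": 0, "wy": -0.108, "wz": 0, "grip": 87},
    {"dx": 0, "dy": 0, "dz": 0, "wx": 0, "wy": -0.108, "wz": 0, "grip": 87},
    {"dx": 0, "dy": 0, "dz": 0, "wx": 0, "wy": -0.108, "wz": 0, "grip": 87},
    {"dx": 0, "dy": 0, "dz": 0, "wx": 0, "wy": -0.108, "wz": 0, "grip": 87},
    {"dx": 0, "dy": 0, "dz": 0, "wx": 0, "wy": -0.108, "wz": 0, "grip": 87},
    {"dx": 0, "dy": 0, "dz": 0, "wx": 0, "wy": -0.108, "wz": 0, "grip": 87},
  ],
)

```text
time_s: 13.02
position: [0.5588, -0.1346, 0.3444]
tcp_rot: [[0.028, 0.002, -1.0], [1.0, -0.0, 0.028], [-0.0, -1.0, -0.002]]
force: [0.2, 0.6, 0.3]
opening: 0.999
```

```bash
python3 plan.py "[(.4424,-.2242,.1,87.8),(.4424,-.2242,.0245,87.8)]"
```

```text
t 13.0 at [ 0.5588 -0.1346  0.3444] jaw 88.4 open 86.9 F [0.2 0.6 0.3] down [ 0.002 -0.    -1.   ] j6 -113.0
  1 x wy 0.007
  7 x dx -0.34 dy 0.87 dz 0.40
  2 x dx 0.00 dy 0.94 dz 0.00
```

>>> drive_tool(
  commands=[
    {"dx": -0.34, "dy": 0.87, "dz": 0.4, "wx": 0, "wy": 0.007, "wz": 0, "grip": 87},
    {"dx": -0.34, "dy": 0.87, "dz": 0.4, "wx": 0, "wy": 0, "wz": 0, "grip": 87},
    {"dx": -0.34, "dy": 0.87, "dz": 0.4, "wx": 0, "wy": 0, "wz": 0, "grip": 87},
    {"dx": -0.34, "dy": 0.87, "dz": 0.4, "wx": 0, "wy": 0, "wz": 0, "grip": 87},
    {"dx": -0.34, "dy": 0.87, "dz": 0.4, "wx": 0, "wy": 0, "wz": 0, "grip": 87},
    {"dx": -0.34, "dy": 0.87, "dz": 0.4, "wx": 0, "wy": 0, "wz": 0, "grip": 87},
    {"dx": -0.34, "dy": 0.87, "dz": 0.4, "wx": 0, "wy": 0, "wz": 0, "grip": 87},
    {"dx": 0, "dy": 0, "dz": 0, "wx": 0, "wy": 0, "wz": 0, "grip": 87},
  ],
)

```text
time_s: 14.02
position: [0.4412, -0.2251, 0.0985]
tcp_rot: [[0.047, -0.003, -0.999], [0.999, 0.003, 0.047], [0.003, -1.0, 0.003]]
force: [0.5, 0.6, -0.0]
opening: 0.999
```

```bash
cat > rack.py <<'E'
from m import *
p,d,c=cap('top')
hsv=cv2.cvtColor(p,cv2.COLOR_RGB2HSV); m=cv2.inRange(hsv[135:202,312:362],(5,60,165),(25,230,255))|cv2.inRange(hsv[135:202,312:362],(0,0,120),(180,60,255))
save(cv2.resize(p[135:202,312:362],None,fx=8,fy=8,interpolation=cv2.INTER_CUBIC),'rack.png')
[print('board',r) for r in rects(p,c,(5,60,185),(25,220,255),.012,500,3000) if 315<r[0][0]<355 and 140<r[0][1]<200]
Wt=pts(d,c);P=Wt[135:202,312:362].reshape(-1,3);q=P[(P[:,2]>.088)&(P[:,2]<.110)&(P[:,1]>-.07)]
for sx in(0,1):
  for sy in(0,1):
    g=q[((q[:,0]>.65)==sx)&((q[:,1]>-.018)==sy)]
    if len(g): print(sx,sy,len(g),np.median(g,0).round(3),g.min(0).round(3),g.max(0).round(3))
[print(r) for r in rects(p,c,*W) if r[3]>125]
[print('sh',r) for r in rects(p,c,(5,60,180),(25,220,255),.008,200,1500) if r[1]>.3 and abs(r[2])<.6]
E
python3 rack.py; python3 plan.py "[(.4424,-.2242,.1,87.8),(.4424,-.2242,.0245,87.8)]"
```

```text
board (array([331., 169.]), 0.6504, -0.018, 179, 97, -4.2)
0 0 13 [ 0.572 -0.048  0.094] [ 0.569 -0.051  0.089] [ 0.589 -0.033  0.1  ]
0 1 12 [0.576 0.026 0.094] [0.573 0.012 0.089] [0.596 0.029 0.101]
1 0 15 [ 0.725 -0.058  0.094] [ 0.703 -0.062  0.089] [ 0.729 -0.044  0.102]
1 1 9 [0.73  0.015 0.095] [0.709 0.001 0.093] [0.731 0.019 0.098]
(array([238., 224.]), 0.4472, 0.3313, 141, 62, 9.9)
(array([424., 181.]), 0.6103, -0.3509, 141, 59, -6.0)
sh (array([312., 229.]), 0.4312, 0.0614, 143, 60, 8.5)
sh (array([277., 227.]), 0.4371, 0.1891, 143, 62, 5.3)
sh (array([240., 176.]), 0.6263, 0.327, 134, 67, -79.5)
sh (array([386., 182.]), 0.6063, -0.2129, 143, 61, 3.2)
sh (array([331., 170.]), 0.6511, -0.018, 179, 97, -4.2)
t 14.1 at [ 0.4427 -0.2255  0.0998] jaw 87.4 open 87.1 F [-0.   0.2  0.9] down [-0.     0.001 -1.   ] j6 -127.0
  1 x wy -0.005
  1 x dx 0.03 dy -0.00 dz 0.01
  2 x dx 0.00 dy 0.94 dz 0.00
```

View pics/rack.png

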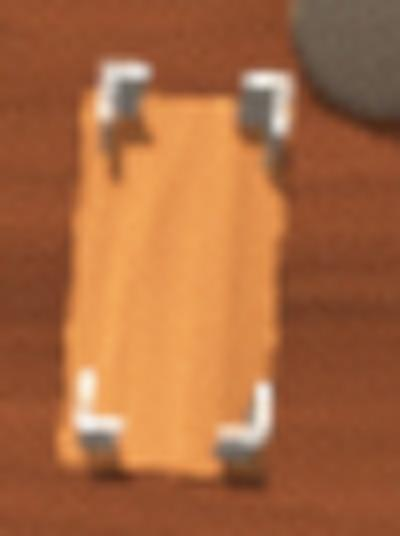

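Board and posts agree: the rack centre is (0.651,-0.017), yaw -4.1°, and the post tops are at about 96 mm. I'll grasp now.

>>> drive_tool(
  commands=[
    {"dx": 0.03, "dy": 0.94, "dz": 0, "wx": 0, "wy": -0.005, "wz": 0, "grip": 87},
    {"dx": 0, "dy": 0.92, "dz": 0, "wx": 0, "wy": 0, "wz": 0, "grip": 87},
    {"dx": 0, "dy": 0, "dz": 0, "wx": 0, "wy": 0, "wz": 0, "grip": 70},
    {"dx": 0, "dy": 0, "dz": 0, "wx": 0, "wy": 0, "wz": 0, "grip": 50},
    {"dx": 0, "dy": 0, "dz": 0, "wx": 0, "wy": 0, "wz": 0, "grip": 40},
    {"dx": 0, "dy": 0, "dz": 0, "wx": 0, "wy": 0, "wz": 0, "grip": 40},
    {"dx": 0, "dy": 0, "dz": 0, "wx": 0, "wy": 0, "wz": 0, "grip": 40},
    {"dx": 0, "dy": 0, "dz": 0, "wx": 0, "wy": 0, "wz": 0, "grip": 40},
  ],
)

```text
time_s: 15.08
position: [0.443, -0.2243, 0.027]
tcp_rot: [[0.037, 0.002, -0.999], [0.999, -0.001, 0.037], [-0.001, -1.0, -0.002]]
force: [0.4, 3.1, 8.2]
opening: 0.687
```

```bash
python3 plan.py "[(.4424,-.2242,.17,87.8),(.651,-.017,.17,85.9),(.651,-.017,.05,85.9),(.651,-.017,.0375,85.9)]"
```

```text
t 15.1 at [ 0.443  -0.2243  0.027 ] jaw 87.9 open 59.8 F [0.4 3.1 8.2] down [ 0.002 -0.001 -1.   ] j6 -128.0
  4 x dx 0.00 dy -0.89 dz 0.00
  1 x wy 0.021
  6 x dx 0.92 dy -0.00 dz -0.81
  4 x dx 0.00 dy 0.75 dz 0.00
  1 x dx 0.00 dy 0.31 dz 0.00
```

>>> drive_tool(
  commands=[
    {"dx": 0, "dy": -0.5, "dz": 0, "wx": 0, "wy": 0, "wz": 0, "grip": 40},
    {"dx": 0, "dy": -0.9, "dz": 0, "wx": 0, "wy": 0, "wz": 0, "grip": 40},
    {"dx": 0, "dy": -0.9, "dz": 0, "wx": 0, "wy": 0, "wz": 0, "grip": 40},
    {"dx": 0, "dy": -0.9, "dz": 0, "wx": 0, "wy": 0, "wz": 0, "grip": 40},
    {"dx": 0, "dy": -0.4, "dz": 0, "wx": 0, "wy": 0.021, "wz": 0, "grip": 40},
    {"dx": 0, "dy": 0, "dz": 0, "wx": 0, "wy": 0, "wz": 0, "grip": 40},
  ],
)

```text
time_s: 15.82
position: [0.4426, -0.2248, 0.1708]
tcp_rot: [[0.069, 0.003, -0.998], [0.998, -0.002, 0.069], [-0.002, -1.0, -0.003]]
force: [-0.6, 0.3, -3.1]
opening: 0.686
```

>>> drive_tool(
  commands=[
    {"dx": 0.92, "dy": 0, "dz": -0.81, "wx": 0, "wy": 0, "wz": 0, "grip": 40},
    {"dx": 0.92, "dy": 0, "dz": -0.81, "wx": 0, "wy": 0, "wz": 0, "grip": 40},
    {"dx": 0.92, "dy": 0, "dz": -0.81, "wx": 0, "wy": 0, "wz": 0, "grip": 40},
    {"dx": 0.92, "dy": 0, "dz": -0.81, "wx": 0, "wy": 0, "wz": 0, "grip": 40},
    {"dx": 0.92, "dy": 0, "dz": -0.81, "wx": 0, "wy": 0, "wz": 0, "grip": 40},
    {"dx": 0.92, "dy": 0, "dz": -0.81, "wx": 0, "wy": 0, "wz": 0, "grip": 40},
    {"dx": 0, "dy": 0, "dz": 0, "wx": 0, "wy": 0, "wz": 0, "grip": 40},
    {"dx": 0, "dy": 0, "dz": 0, "wx": 0, "wy": 0, "wz": 0, "grip": 40},
  ],
)

```text
time_s: 16.82
position: [0.65, -0.0175, 0.1674]
tcp_rot: [[0.069, -0.004, -0.998], [0.998, 0.0, 0.069], [-0.0, -1.0, 0.004]]
force: [-0.2, -0.4, -3.2]
opening: 0.686
```

```bash
python3 plan.py "[(.651,-.017,.17,85.9),(.651,-.017,.05,85.9)]"; python3 - <<'E'
from m import *
s,ds,cs=cap('side');save(cv2.resize(s[90:260,200:390],None,fx=3,fy=3,interpolation=cv2.INTER_CUBIC),'s1.png')
Ws=pts(ds,cs);hsv=cv2.cvtColor(s,cv2.COLOR_RGB2HSV);m=cv2.inRange(hsv,(0,0,200),(180,45,255))>0
q=Ws[m&(Ws[...,2]>.105)&(Ws[...,2]<.2)&(Ws[...,0]<.75)&(Ws[...,0]>.56)&(abs(Ws[...,1]+.017)<.06)];print(len(q),q.min(0),q.max(0))
E
```

```text
t 16.8 at [ 0.65   -0.0175  0.1674] jaw 86.1 open 59.7 F [-0.2 -0.4 -3.2] down [-0.004  0.    -1.   ] j6 -97.0
  1 x dx 0.01 dy -0.06 dz -0.03
  4 x dx 0.00 dy 0.75 dz 0.00
45 [ 0.65608575 -0.04660149  0.14864886] [0.71627414 0.01493759 0.19713714]
```

View pics/s1.png

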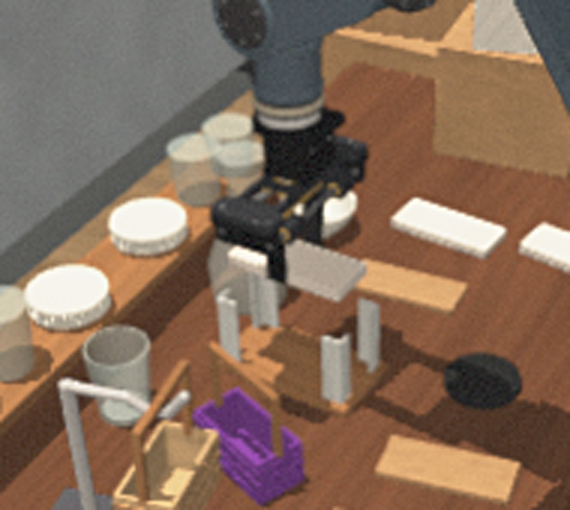

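>>> drive_tool(
  commands=[
    {"dx": 0.01, "dy": 0.6, "dz": -0.03, "wx": 0, "wy": 0, "wz": 0, "grip": 40},
    {"dx": 0, "dy": 0.7, "dz": 0, "wx": 0, "wy": 0, "wz": 0, "grip": 40},
    {"dx": 0, "dy": 0.7, "dz": 0, "wx": 0, "wy": 0, "wz": 0, "grip": 40},
    {"dx": 0, "dy": 0.6, "dz": 0, "wx": 0, "wy": 0, "wz": 0, "grip": 40},
    {"dx": 0, "dy": 0.35, "dz": 0, "wx": 0, "wy": 0, "wz": 0, "grip": 40},
    {"dx": 0, "dy": 0.1, "dz": 0, "wx": 0, "wy": 0, "wz": 0, "grip": 40},
    {"dx": 0, "dy": 0.05, "dz": 0, "wx": 0, "wy": 0, "wz": 0, "grip": 40},
    {"dx": 0, "dy": 0, "dz": 0, "wx": 0, "wy": 0, "wz": 0, "grip": 40},
  ],
)

```text
time_s: 17.88
position: [0.6534, -0.0176, 0.0462]
tcp_rot: [[0.07, 0.002, -0.998], [0.998, -0.0, 0.07], [-0.0, -1.0, -0.002]]
force: [-1.8, 1.1, -3.4]
opening: 0.685
```

>>> drive_tool(
  commands=[
    {"dx": 0, "dy": 0.08, "dz": 0.05, "wx": 0, "wy": 0, "wz": 0, "grip": 40},
    {"dx": 0, "dy": 0.07, "dz": 0, "wx": 0, "wy": 0, "wz": 0, "grip": 40},
    {"dx": 0, "dy": 0, "dz": 0, "wx": 0, "wy": 0, "wz": 0, "grip": 40},
    {"dx": 0, "dy": 0, "dz": 0, "wx": 0, "wy": 0, "wz": 0, "grip": 40},
  ],
)

```text
time_s: 18.38
position: [0.6509, -0.0173, 0.0393]
tcp_rot: [[0.07, 0.0, -0.998], [0.998, -0.0, 0.07], [-0.0, -1.0, -0.0]]
force: [0.1, 0.8, -3.5]
opening: 0.679
```

>>> drive_tool(
  commands=[
    {"dx": 0, "dy": 0.03, "dz": 0, "wx": 0, "wy": 0, "wz": 0, "grip": 40},
    {"dx": 0, "dy": 0.03, "dz": 0, "wx": 0, "wy": 0, "wz": 0, "grip": 40},
    {"dx": 0, "dy": 0, "dz": 0, "wx": 0, "wy": 0, "wz": 0, "grip": 40},
  ],
)

```text
time_s: 18.75
position: [0.651, -0.0173, 0.039]
tcp_rot: [[0.07, 0.001, -0.998], [0.998, -0.0, 0.07], [-0.0, -1.0, -0.001]]
force: [-4.2, -0.6, 8.8]
opening: 0.683
```

>>> drive_tool(
  commands=[
    {"dx": 0, "dy": 0, "dz": 0, "wx": 0, "wy": 0, "wz": 0, "grip": 66},
    {"dx": 0, "dy": 0, "dz": 0, "wx": 0, "wy": 0, "wz": 0, "grip": 80},
    {"dx": 0, "dy": 0, "dz": 0, "wx": 0, "wy": 0, "wz": 0, "grip": 84},
    {"dx": 0, "dy": -0.5, "dz": 0, "wx": 0, "wy": 0, "wz": 0, "grip": 84},
    {"dx": 0, "dy": -0.9, "dz": 0, "wx": 0, "wy": 0, "wz": 0, "grip": 84},
    {"dx": 0, "dy": -0.9, "dz": 0, "wx": 0, "wy": 0, "wz": 0, "grip": 84},
    {"dx": 0, "dy": -0.6, "dz": 0, "wx": 0, "wy": -0.08, "wz": 0, "grip": 87},
    {"dx": 0, "dy": 0, "dz": 0, "wx": 0, "wy": 0, "wz": 0, "grip": 87},
  ],
)

```text
time_s: 19.75
position: [0.6527, -0.0176, 0.1565]
tcp_rot: [[-0.054, 0.007, -0.998], [0.999, -0.001, -0.054], [-0.002, -1.0, -0.007]]
force: [-0.6, 0.8, -0.3]
opening: 0.998
```

```bash
python3 plan.py "[(.6063,-.2129,.12,93.4),(.6063,-.2129,.0235,93.4)]"
```

```text
t 19.8 at [ 0.6527 -0.0176  0.1565] jaw 93.1 open 86.8 F [-0.6  0.8 -0.3] down [ 0.007 -0.001 -1.   ] j6 -104.0
  5 x dx -0.96 dy 0.18 dz 0.29
  3 x dx 0.00 dy 0.80 dz 0.00
```

>>> drive_tool(
  commands=[
    {"dx": -0.96, "dy": 0.18, "dz": 0.28, "wx": 0, "wy": 0, "wz": 0, "grip": 87},
    {"dx": -0.96, "dy": 0.18, "dz": 0.28, "wx": 0, "wy": 0, "wz": 0, "grip": 87},
    {"dx": -0.96, "dy": 0.18, "dz": 0.28, "wx": 0, "wy": 0, "wz": 0, "grip": 87},
    {"dx": -0.96, "dy": 0.18, "dz": 0.28, "wx": 0, "wy": 0, "wz": 0, "grip": 87},
    {"dx": -0.96, "dy": 0.18, "dz": 0.28, "wx": 0, "wy": 0, "wz": 0, "grip": 87},
    {"dx": 0, "dy": 0.6, "dz": 0, "wx": 0, "wy": 0, "wz": 0, "grip": 87},
    {"dx": 0, "dy": 0, "dz": 0, "wx": 0, "wy": 0, "wz": 0, "grip": 87},
    {"dx": 0, "dy": 0, "dz": 0, "wx": 0, "wy": 0, "wz": 0, "grip": 87},
  ],
)

```text
time_s: 20.75
position: [0.6055, -0.2116, 0.0928]
tcp_rot: [[-0.055, -0.001, -0.998], [0.998, 0.0, -0.055], [0.0, -1.0, 0.001]]
force: [-0.8, -0.1, 0.9]
opening: 1.001
```

```bash
python3 rack.py | grep -v '^[01]'; python3 plan.py "[(.6063,-.2129,.0235,93.4)]"
```

```text
(array([238., 224.]), 0.4472, 0.3313, 141, 62, 9.9)
(array([333., 168.]), 0.65, -0.0176, 147, 66, -7.8)
sh (array([277., 227.]), 0.4372, 0.1887, 143, 62, 5.5)
sh (array([240., 176.]), 0.6263, 0.327, 134, 67, -79.5)
t 20.8 at [ 0.606  -0.2116  0.0933] jaw 93.2 open 87.0 F [-0.3  0.4  0.1] down [ 0. -0. -1.] j6 -122.0
  2 x dx -0.02 dy 0.87 dz -0.00
```

>>> drive_tool(
  commands=[
    {"dx": -0.03, "dy": 0.87, "dz": 0, "wx": 0, "wy": 0, "wz": 0, "grip": 87},
    {"dx": 0, "dy": 0.86, "dz": 0, "wx": 0, "wy": 0, "wz": 0, "grip": 87},
    {"dx": 0, "dy": 0, "dz": 0, "wx": 0, "wy": 0, "wz": 0, "grip": 65},
    {"dx": 0, "dy": 0, "dz": 0, "wx": 0, "wy": 0, "wz": 0, "grip": 50},
    {"dx": 0, "dy": 0, "dz": 0, "wx": 0, "wy": 0, "wz": 0, "grip": 40},
    {"dx": 0, "dy": 0, "dz": 0, "wx": 0, "wy": 0, "wz": 0, "grip": 40},
    {"dx": 0, "dy": 0, "dz": 0, "wx": 0, "wy": 0, "wz": 0, "grip": 40},
    {"dx": 0, "dy": 0, "dz": 0, "wx": 0, "wy": 0, "wz": 0, "grip": 40},
  ],
)

```text
time_s: 21.8
position: [0.6058, -0.2131, 0.0243]
tcp_rot: [[-0.056, 0.0, -0.998], [0.998, 0.0, -0.056], [0.0, -1.0, -0.0]]
force: [-0.7, 2.4, 4.9]
opening: 0.655
```

>>> drive_tool(
  commands=[
    {"dx": 0, "dy": -0.5, "dz": 0, "wx": 0, "wy": 0, "wz": 0, "grip": 40},
    {"dx": 0, "dy": -0.9, "dz": 0, "wx": 0, "wy": 0, "wz": 0, "grip": 40},
    {"dx": 0, "dy": -0.9, "dz": 0, "wx": 0, "wy": 0, "wz": 0, "grip": 40},
    {"dx": 0, "dy": -0.9, "dz": 0, "wx": 0, "wy": 0, "wz": 0, "grip": 40},
    {"dx": 0, "dy": -0.3, "dz": 0, "wx": 0, "wy": 0.081, "wz": 0, "grip": 40},
    {"dx": 0, "dy": 0, "dz": 0, "wx": 0, "wy": 0, "wz": 0, "grip": 40},
  ],
)

```text
time_s: 22.55
position: [0.6065, -0.214, 0.1661]
tcp_rot: [[0.07, 0.003, -0.998], [0.998, -0.002, 0.07], [-0.002, -1.0, -0.004]]
force: [-0.3, 0.0, -0.3]
opening: 0.658
```

```bash
python3 plan.py "[(.651,-.0175,.165,85.9),(.651,-.0175,.06,85.9)]"
```

```text
t 22.6 at [ 0.6065 -0.214   0.1661] jaw 86.0 open 57.2 F [-0.3  0.  -0.3] down [ 0.003 -0.002 -1.   ] j6 -115.0
  6 x dx 0.83 dy 0.00 dz -0.13
  3 x dx 0.00 dy 0.88 dz 0.00
```

>>> drive_tool(
  commands=[
    {"dx": 0.83, "dy": 0, "dz": -0.13, "wx": 0, "wy": 0, "wz": 0, "grip": 40},
    {"dx": 0.83, "dy": 0, "dz": -0.13, "wx": 0, "wy": 0, "wz": 0, "grip": 40},
    {"dx": 0.83, "dy": 0, "dz": -0.13, "wx": 0, "wy": 0, "wz": 0, "grip": 40},
    {"dx": 0.83, "dy": 0, "dz": -0.13, "wx": 0, "wy": 0, "wz": 0, "grip": 40},
    {"dx": 0.83, "dy": 0, "dz": -0.13, "wx": 0, "wy": 0, "wz": 0, "grip": 40},
    {"dx": 0.83, "dy": 0, "dz": -0.13, "wx": 0, "wy": 0, "wz": 0, "grip": 40},
    {"dx": 0, "dy": 0, "dz": 0, "wx": 0, "wy": 0, "wz": 0, "grip": 40},
    {"dx": 0, "dy": 0, "dz": 0, "wx": 0, "wy": 0, "wz": 0, "grip": 40},
  ],
)

```text
time_s: 23.55
position: [0.6505, -0.0173, 0.1631]
tcp_rot: [[0.07, -0.001, -0.998], [0.998, -0.0, 0.07], [-0.001, -1.0, 0.001]]
force: [-0.7, -0.6, -0.2]
opening: 0.661
```

```bash
python3 plan.py "[(.651,-.0175,.056,85.9)]"
```

```text
t 23.6 at [ 0.6505 -0.0173  0.1631] jaw 86.0 open 57.5 F [-0.7 -0.6 -0.2] down [-0.001 -0.    -1.   ] j6 -97.0
  3 x dx -0.00 dy 0.89 dz -0.00
```

>>> drive_tool(
  commands=[
    {"dx": 0, "dy": 0.8, "dz": 0, "wx": 0, "wy": 0, "wz": 0, "grip": 40},
    {"dx": 0, "dy": 0.9, "dz": 0, "wx": 0, "wy": 0, "wz": 0, "grip": 40},
    {"dx": 0, "dy": 0.6, "dz": 0, "wx": 0, "wy": 0, "wz": 0, "grip": 40},
    {"dx": 0, "dy": 0.35, "dz": 0, "wx": 0, "wy": 0, "wz": 0, "grip": 40},
    {"dx": 0, "dy": 0.1, "dz": 0, "wx": 0, "wy": 0, "wz": 0, "grip": 40},
    {"dx": 0, "dy": 0, "dz": 0, "wx": 0, "wy": 0, "wz": 0, "grip": 40},
    {"dx": 0, "dy": 0, "dz": 0, "wx": 0, "wy": 0, "wz": 0, "grip": 40},
  ],
)

```text
time_s: 24.42
position: [0.6518, -0.017, 0.0549]
tcp_rot: [[0.071, 0.002, -0.997], [0.997, -0.0, 0.071], [-0.0, -1.0, -0.002]]
force: [-0.9, 0.2, -0.2]
opening: 0.66
```

>>> drive_tool(
  commands=[
    {"dx": 0, "dy": 0.07, "dz": 0.02, "wx": 0, "wy": 0, "wz": 0, "grip": 40},
    {"dx": 0, "dy": 0.05, "dz": 0, "wx": 0, "wy": 0, "wz": 0, "grip": 40},
    {"dx": 0, "dy": 0, "dz": 0, "wx": 0, "wy": 0, "wz": 0, "grip": 40},
  ],
)

```text
time_s: 24.8
position: [0.6504, -0.0167, 0.0502]
tcp_rot: [[0.071, 0.001, -0.997], [0.997, -0.0, 0.071], [-0.0, -1.0, -0.001]]
force: [-0.9, -0.3, 6.5]
opening: 0.661
```

>>> drive_tool(
  commands=[
    {"dx": 0, "dy": 0, "dz": 0, "wx": 0, "wy": 0, "wz": 0, "grip": 66},
    {"dx": 0, "dy": 0, "dz": 0, "wx": 0, "wy": 0, "wz": 0, "grip": 80},
    {"dx": 0, "dy": 0, "dz": 0, "wx": 0, "wy": 0, "wz": 0, "grip": 84},
    {"dx": 0, "dy": -0.5, "dz": 0, "wx": 0, "wy": 0, "wz": 0, "grip": 84},
    {"dx": 0, "dy": -0.9, "dz": 0, "wx": 0, "wy": 0, "wz": 0, "grip": 84},
    {"dx": 0, "dy": -0.9, "dz": 0, "wx": 0, "wy": 0, "wz": 0, "grip": 84},
    {"dx": 0, "dy": -0.3, "dz": 0, "wx": 0, "wy": 0.022, "wz": 0, "grip": 87},
    {"dx": 0, "dy": 0, "dz": 0, "wx": 0, "wy": 0, "wz": 0, "grip": 87},
  ],
)

```text
time_s: 25.8
position: [0.6507, -0.0168, 0.1542]
tcp_rot: [[0.106, 0.002, -0.994], [0.994, -0.0, 0.106], [-0.0, -1.0, -0.002]]
force: [0.7, -0.4, -0.2]
opening: 0.994
```

```bash
python3 plan.py "[(.6103,-.3509,.12,84),(.6103,-.3509,.025,84)]"
```

```text
t 25.8 at [ 0.6507 -0.0168  0.1542] jaw 83.9 open 86.5 F [ 0.7 -0.4 -0.2] down [ 0.002 -0.    -1.   ] j6 -95.0
  9 x dx -0.93 dy 0.09 dz 0.01
  3 x dx 0.00 dy 0.79 dz 0.00
```

>>> drive_tool(
  commands=[
    {"dx": -0.93, "dy": 0, "dz": 0.01, "wx": 0, "wy": 0, "wz": 0, "grip": 87},
    {"dx": -0.93, "dy": 0, "dz": 0.01, "wx": 0, "wy": 0, "wz": 0, "grip": 87},
    {"dx": -0.93, "dy": 0, "dz": 0.01, "wx": 0, "wy": 0, "wz": 0, "grip": 87},
    {"dx": -0.93, "dy": 0, "dz": 0.01, "wx": 0, "wy": 0, "wz": 0, "grip": 87},
    {"dx": -0.93, "dy": 0, "dz": 0.01, "wx": 0, "wy": 0, "wz": 0, "grip": 87},
    {"dx": -0.93, "dy": 0, "dz": 0.01, "wx": 0, "wy": 0, "wz": 0, "grip": 87},
    {"dx": -0.93, "dy": 0.3, "dz": 0.01, "wx": 0, "wy": 0, "wz": 0, "grip": 87},
    {"dx": -0.93, "dy": 0.3, "dz": 0.01, "wx": 0, "wy": 0, "wz": 0, "grip": 87},
  ],
)

```text
time_s: 26.8
position: [0.6143, -0.3129, 0.1266]
tcp_rot: [[0.106, -0.003, -0.994], [0.994, 0.002, 0.106], [0.002, -1.0, 0.003]]
force: [0.6, 0.6, 0.5]
opening: 0.998
```

>>> drive_tool(
  commands=[
    {"dx": -0.93, "dy": 0.3, "dz": 0.01, "wx": 0, "wy": 0, "wz": 0, "grip": 87},
    {"dx": 0, "dy": 0.6, "dz": 0, "wx": 0, "wy": 0, "wz": 0, "grip": 87},
    {"dx": 0, "dy": 0, "dz": 0, "wx": 0, "wy": 0, "wz": 0, "grip": 87},
    {"dx": 0, "dy": 0, "dz": 0, "wx": 0, "wy": 0, "wz": 0, "grip": 87},
  ],
)

```text
time_s: 27.3
position: [0.611, -0.3486, 0.0923]
tcp_rot: [[0.105, -0.001, -0.994], [0.994, 0.001, 0.105], [0.001, -1.0, 0.001]]
force: [0.9, 0.1, 0.4]
opening: 1.0
```

```bash
cat > chk.py <<'E'
from m import *
# both views: slabs & sheets on the counter
p,d,c=cap('top')
[print('slab',r) for r in rects(p,c,*W) if r[3]>125 and 50<r[4]<72]
[print('sheet',r) for r in rects(p,c,(5,60,180),(25,220,255),.008,200,1500) if .3<r[1] and abs(r[2])<.6 and r[3]<200]
p,d,c=cap('side')
[print('S slab',r) for r in rects(p,c,(0,0,190),(180,45,255),.014,300,4000) if 110<r[3]<180 and 45<r[4]<80]
[print('S sheet',r) for r in rects(p,c,(5,60,170),(25,220,255),.008,200,4000) if .3<r[1]<.8 and abs(r[2])<.6 and 110<r[3]<180]
E
python3 chk.py; python3 plan.py "[(.6103,-.3509,.025,84)]"
```

```text
slab (array([238., 224.]), 0.4472, 0.3313, 141, 62, 9.9)
sheet (array([312., 229.]), 0.4311, 0.0616, 143, 61, 8.7)
sheet (array([277., 227.]), 0.4372, 0.189, 143, 61, 5.3)
sheet (array([240., 176.]), 0.6264, 0.327, 134, 66, -79.5)
sheet (array([331., 170.]), 0.653, -0.0181, 183, 97, -4.2)
S slab (array([304., 307.]), 0.4446, 0.3384, 140, 65, 8.9)
S sheet (array([330., 272.]), 0.436, 0.1919, 141, 60, 4.9)
S sheet (array([349., 245.]), 0.4297, 0.0647, 141, 60, 8.6)
S sheet (array([254., 247.]), 0.691, 0.1963, 135, 72, -80.5)
S sheet (array([295., 205.]), 0.6761, -0.0399, 124, 70, -6.0)
t 27.4 at [ 0.6118 -0.3489  0.0936] jaw 84.0 open 87.1 F [-0.   0.3 -0.1] down [ 0.001 -0.001 -1.   ] j6 -123.0
  2 x dx -0.03 dy 0.86 dz 0.02
```

```bash
cat > part.py <<'E'
from m import *; import sys
x,y,r=map(float,sys.argv[1:4]); h=float(sys.argv[4]) if len(sys.argv)>4 else .014
for n in('top','side'):
    p,d,c=cap(n);Wt=pts(d,c);hsv=cv2.cvtColor(p,cv2.COLOR_RGB2HSV)
    m=((hsv[...,1]<60)&(hsv[...,2]>150)) if h>.01 else ((hsv[...,0]<25)&(hsv[...,2]>175)&(hsv[...,1]>60))
    m&=(abs(Wt[...,0]-x)<r)&(abs(Wt[...,1]-y)<r)&(abs(Wt[...,2]-h)<.012)
    q=Wt[m]
    if len(q)>5: print(n,len(q),q.min(0).round(3),q.max(0).round(3),cv2.minAreaRect((q[:,:2]*1000).astype(np.float32)))
    else: print(n,len(q))
E
python3 part.py .61 -.35 .12; python3 part.py .437 -.366 .12
```

```text
top 98 [ 0.561 -0.377  0.005] [ 0.726 -0.274  0.025] ((652.8345336914062, -338.7447509765625), (175.19540405273438, 86.22091674804688), 15.09333610534668)
side 414 [ 0.49  -0.394  0.003] [ 0.68  -0.308  0.02 ] ((584.4176635742188, -347.356689453125), (192.37393188476562, 80.906494140625), 3.610373020172119)
top 0
side 392 [ 0.373 -0.4    0.002] [ 0.556 -0.307  0.022] ((465.61334228515625, -356.3866882324219), (181.4759521484375, 89.0553207397461), 2.9474592208862305)
```

>>> drive_tool(
  commands=[
    {"dx": -0.05, "dy": 0.86, "dz": 0.02, "wx": 0, "wy": 0, "wz": 0, "grip": 87},
    {"dx": 0, "dy": 0.85, "dz": 0, "wx": 0, "wy": 0, "wz": 0, "grip": 87},
    {"dx": 0, "dy": 0, "dz": 0, "wx": 0, "wy": 0, "wz": 0, "grip": 65},
    {"dx": 0, "dy": 0, "dz": 0, "wx": 0, "wy": 0, "wz": 0, "grip": 50},
    {"dx": 0, "dy": 0, "dz": 0, "wx": 0, "wy": 0, "wz": 0, "grip": 40},
    {"dx": 0, "dy": 0, "dz": 0, "wx": 0, "wy": 0, "wz": 0, "grip": 40},
    {"dx": 0, "dy": 0, "dz": 0, "wx": 0, "wy": 0, "wz": 0, "grip": 40},
    {"dx": 0, "dy": 0, "dz": 0, "wx": 0, "wy": 0, "wz": 0, "grip": 40},
  ],
)

```text
time_s: 28.6
position: [0.6103, -0.351, 0.025]
tcp_rot: [[0.106, 0.0, -0.994], [0.994, 0.0, 0.106], [0.0, -1.0, -0.0]]
force: [-0.5, 1.8, 3.4]
opening: 0.678
```

>>> drive_tool(
  commands=[
    {"dx": 0, "dy": -0.5, "dz": 0, "wx": 0, "wy": 0, "wz": 0, "grip": 40},
    {"dx": 0, "dy": -0.9, "dz": 0, "wx": 0, "wy": 0, "wz": 0, "grip": 40},
    {"dx": 0, "dy": -0.9, "dz": 0, "wx": 0, "wy": 0, "wz": 0, "grip": 40},
    {"dx": 0, "dy": -0.9, "dz": 0, "wx": 0, "wy": 0, "wz": 0, "grip": 40},
    {"dx": 0, "dy": -0.5, "dz": 0, "wx": 0, "wy": -0.021, "wz": 0, "grip": 40},
    {"dx": 0, "dy": 0, "dz": 0, "wx": 0, "wy": 0, "wz": 0, "grip": 40},
  ],
)

```text
time_s: 29.35
position: [0.6109, -0.3519, 0.1745]
tcp_rot: [[0.073, 0.003, -0.997], [0.997, -0.002, 0.073], [-0.002, -1.0, -0.003]]
force: [-0.2, -0.9, -3.9]
opening: 0.686
```

```bash
python3 plan.py "[(.651,-.0172,.172,85.9)]"; python3 part.py .437 -.366 .12
```

```text
t 29.4 at [ 0.6109 -0.3519  0.1745] jaw 85.8 open 59.7 F [-0.2 -0.9 -3.9] down [ 0.003 -0.002 -1.   ] j6 -125.0
  9 x dx 0.94 dy 0.01 dz -0.04
top 0
side 371 [ 0.369 -0.404  0.002] [ 0.507 -0.32   0.02 ] ((435.08258056640625, -362.2591552734375), (68.45515441894531, 140.71878051757812), 80.86593627929688)
```

>>> drive_tool(
  commands=[
    {"dx": 0.94, "dy": 0, "dz": -0.04, "wx": 0, "wy": 0, "wz": 0, "grip": 40},
    {"dx": 0.94, "dy": 0, "dz": -0.04, "wx": 0, "wy": 0, "wz": 0, "grip": 40},
    {"dx": 0.94, "dy": 0, "dz": -0.04, "wx": 0, "wy": 0, "wz": 0, "grip": 40},
    {"dx": 0.94, "dy": 0, "dz": -0.04, "wx": 0, "wy": 0, "wz": 0, "grip": 40},
    {"dx": 0.94, "dy": 0, "dz": -0.04, "wx": 0, "wy": 0, "wz": 0, "grip": 40},
    {"dx": 0.94, "dy": 0, "dz": -0.04, "wx": 0, "wy": 0, "wz": 0, "grip": 40},
    {"dx": 0.94, "dy": 0, "dz": -0.04, "wx": 0, "wy": 0, "wz": 0, "grip": 40},
    {"dx": 0.94, "dy": 0, "dz": -0.04, "wx": 0, "wy": 0, "wz": 0, "grip": 40},
  ],
)

```text
time_s: 30.45
position: [0.6437, -0.0506, 0.1701]
tcp_rot: [[0.073, -0.004, -0.997], [0.997, 0.001, 0.073], [0.001, -1.0, 0.004]]
force: [0.4, 0.6, -4.3]
opening: 0.686
```

>>> drive_tool(
  commands=[
    {"dx": 0.94, "dy": 0, "dz": -0.04, "wx": 0, "wy": 0, "wz": 0, "grip": 40},
    {"dx": 0, "dy": 0, "dz": 0, "wx": 0, "wy": 0, "wz": 0, "grip": 40},
    {"dx": 0, "dy": 0, "dz": 0, "wx": 0, "wy": 0, "wz": 0, "grip": 40},
  ],
)

```text
time_s: 30.82
position: [0.6484, -0.0148, 0.1709]
tcp_rot: [[0.072, -0.003, -0.997], [0.997, -0.0, 0.072], [-0.0, -1.0, 0.003]]
force: [-0.3, 0.6, -4.0]
opening: 0.688
```

```bash
python3 plan.py "[(.651,-.0172,.063,85.9)]"
```

```text
t 30.8 at [ 0.6484 -0.0148  0.1709] jaw 85.9 open 59.8 F [-0.3  0.6 -4. ] down [-0.003 -0.    -1.   ] j6 -97.0
  3 x dx -0.02 dy 0.90 dz -0.02
```

>>> drive_tool(
  commands=[
    {"dx": -0.06, "dy": 0.6, "dz": -0.04, "wx": 0, "wy": 0, "wz": 0, "grip": 40},
    {"dx": 0, "dy": 0.8, "dz": 0, "wx": 0, "wy": 0, "wz": 0, "grip": 40},
    {"dx": 0, "dy": 0.7, "dz": 0, "wx": 0, "wy": 0, "wz": 0, "grip": 40},
    {"dx": 0, "dy": 0.4, "dz": 0, "wx": 0, "wy": 0, "wz": 0, "grip": 40},
    {"dx": 0, "dy": 0.2, "dz": 0, "wx": 0, "wy": 0, "wz": 0, "grip": 40},
    {"dx": 0, "dy": 0, "dz": 0, "wx": 0, "wy": 0, "wz": 0, "grip": 40},
    {"dx": 0, "dy": 0, "dz": 0, "wx": 0, "wy": 0, "wz": 0, "grip": 40},
  ],
)

```text
time_s: 31.7
position: [0.6516, -0.0175, 0.0656]
tcp_rot: [[0.073, 0.002, -0.997], [0.997, -0.0, 0.073], [-0.0, -1.0, -0.002]]
force: [0.7, 1.0, -4.2]
opening: 0.686
```

>>> drive_tool(
  commands=[
    {"dx": 0, "dy": 0.08, "dz": 0.02, "wx": 0, "wy": 0, "wz": 0, "grip": 40},
    {"dx": 0, "dy": 0.06, "dz": 0, "wx": 0, "wy": 0, "wz": 0, "grip": 40},
    {"dx": 0, "dy": 0.02, "dz": 0, "wx": 0, "wy": 0, "wz": 0, "grip": 40},
    {"dx": 0, "dy": 0, "dz": 0, "wx": 0, "wy": 0, "wz": 0, "grip": 40},
  ],
)

```text
time_s: 32.2
position: [0.6499, -0.0171, 0.0589]
tcp_rot: [[0.073, 0.0, -0.997], [0.997, 0.0, 0.073], [0.0, -1.0, -0.0]]
force: [-1.7, 0.7, 2.5]
opening: 0.684
```

>>> drive_tool(
  commands=[
    {"dx": 0, "dy": 0, "dz": 0, "wx": 0, "wy": 0, "wz": 0, "grip": 66},
    {"dx": 0, "dy": 0, "dz": 0, "wx": 0, "wy": 0, "wz": 0, "grip": 80},
    {"dx": 0, "dy": 0, "dz": 0, "wx": 0, "wy": 0, "wz": 0, "grip": 84},
    {"dx": 0, "dy": -0.5, "dz": 0, "wx": 0, "wy": 0, "wz": 0, "grip": 84},
    {"dx": 0, "dy": -0.9, "dz": 0, "wx": 0, "wy": 0, "wz": 0, "grip": 84},
    {"dx": 0, "dy": -0.9, "dz": 0, "wx": 0, "wy": 0, "wz": 0, "grip": 84},
    {"dx": 0, "dy": -0.2, "dz": 0, "wx": 0, "wy": -0.07, "wz": 0, "grip": 87},
    {"dx": 0, "dy": 0, "dz": 0, "wx": 0, "wy": -0.07, "wz": 0, "grip": 87},
  ],
)

```text
time_s: 33.2
position: [0.6511, -0.0174, 0.1614]
tcp_rot: [[-0.15, 0.005, -0.989], [0.989, -0.001, -0.15], [-0.002, -1.0, -0.005]]
force: [0.2, 0.0, -0.4]
opening: 0.995
```

```bash
python3 plan.py "[(.4312,.0618,.095,98.6)]"
```

```text
t 33.2 at [ 0.6511 -0.0174  0.1614] jaw 98.6 open 86.6 F [ 0.2  0.  -0.4] down [ 0.005 -0.001 -1.   ] j6 -110.0
  6 x dx 0.46 dy 0.28 dz 0.86
```

>>> drive_tool(
  commands=[
    {"dx": 0.46, "dy": 0, "dz": 0.86, "wx": 0, "wy": 0, "wz": 0, "grip": 87},
    {"dx": 0.46, "dy": 0, "dz": 0.86, "wx": 0, "wy": 0, "wz": 0, "grip": 87},
    {"dx": 0.46, "dy": 0, "dz": 0.86, "wx": 0, "wy": 0, "wz": 0, "grip": 87},
    {"dx": 0.46, "dy": 0.3, "dz": 0.86, "wx": 0, "wy": 0, "wz": 0, "grip": 87},
    {"dx": 0.46, "dy": 0.6, "dz": 0.86, "wx": 0, "wy": 0, "wz": 0, "grip": 87},
    {"dx": 0.46, "dy": 0.7, "dz": 0.86, "wx": 0, "wy": 0, "wz": 0, "grip": 87},
    {"dx": 0, "dy": 0, "dz": 0, "wx": 0, "wy": 0, "wz": 0, "grip": 87},
    {"dx": 0, "dy": 0, "dz": 0, "wx": 0, "wy": 0, "wz": 0, "grip": 87},
  ],
)

```text
time_s: 34.2
position: [0.4317, 0.0615, 0.0951]
tcp_rot: [[-0.147, 0.004, -0.989], [0.989, -0.001, -0.147], [-0.001, -1.0, -0.004]]
force: [1.2, 0.6, 0.3]
opening: 0.998
```

```bash
python3 chk.py; python3 plan.py "[(.4312,.0618,.024,98.6)]"
```

```text
slab (array([429., 228.]), 0.4369, -0.3664, 139, 59, -10.5)
slab (array([238., 224.]), 0.4472, 0.3313, 141, 62, 9.9)
slab (array([334., 170.]), 0.653, -0.0171, 150, 70, -5.3)
sheet (array([276., 227.]), 0.4364, 0.1906, 143, 62, 0.7)
sheet (array([240., 175.]), 0.6264, 0.327, 134, 66, -79.5)
S slab (array([303., 307.]), 0.4444, 0.3388, 140, 66, 10.1)
S slab (array([300., 202.]), 0.6693, -0.0481, 150, 74, -4.7)
S slab (array([392., 175.]), 0.4358, -0.3569, 139, 72, -10.3)
S sheet (array([330., 272.]), 0.4358, 0.1921, 141, 61, 4.9)
S sheet (array([254., 246.]), 0.691, 0.1963, 135, 72, -80.5)
t 34.3 at [0.4324 0.0612 0.0952] jaw 98.4 open 87.2 F [-0.5 -1.1  0.9] down [ 0.005 -0.001 -1.   ] j6 -105.0
  2 x dx 0.01 dy 0.89 dz 0.01
```

>>> drive_tool(
  commands=[
    {"dx": 0.01, "dy": 0.89, "dz": 0.02, "wx": 0, "wy": 0, "wz": 0, "grip": 87},
    {"dx": 0, "dy": 0.88, "dz": 0, "wx": 0, "wy": 0, "wz": 0, "grip": 87},
    {"dx": 0, "dy": 0, "dz": 0, "wx": 0, "wy": 0, "wz": 0, "grip": 65},
    {"dx": 0, "dy": 0, "dz": 0, "wx": 0, "wy": 0, "wz": 0, "grip": 50},
    {"dx": 0, "dy": 0, "dz": 0, "wx": 0, "wy": 0, "wz": 0, "grip": 40},
    {"dx": 0, "dy": 0, "dz": 0, "wx": 0, "wy": 0, "wz": 0, "grip": 40},
    {"dx": 0, "dy": 0, "dz": 0, "wx": 0, "wy": 0, "wz": 0, "grip": 40},
    {"dx": 0, "dy": 0, "dz": 0, "wx": 0, "wy": 0, "wz": 0, "grip": 40},
  ],
)

```text
time_s: 35.3
position: [0.4293, 0.062, 0.0236]
tcp_rot: [[-0.146, 0.001, -0.989], [0.989, -0.0, -0.146], [-0.0, -1.0, -0.001]]
force: [-0.2, -1.2, 4.1]
opening: 0.66
```

>>> drive_tool(
  commands=[
    {"dx": 0, "dy": -0.5, "dz": 0, "wx": 0, "wy": 0, "wz": 0, "grip": 40},
    {"dx": 0, "dy": -0.9, "dz": 0, "wx": 0, "wy": 0, "wz": 0, "grip": 40},
    {"dx": 0, "dy": -0.9, "dz": 0, "wx": 0, "wy": 0, "wz": 0, "grip": 40},
    {"dx": 0, "dy": -0.9, "dz": 0, "wx": 0, "wy": 0.07, "wz": 0, "grip": 40},
    {"dx": 0, "dy": -0.3, "dz": 0, "wx": 0, "wy": 0.07, "wz": 0, "grip": 40},
    {"dx": 0, "dy": 0, "dz": 0, "wx": 0, "wy": 0, "wz": 0, "grip": 40},
  ],
)

```text
time_s: 36.05
position: [0.4288, 0.0621, 0.1641]
tcp_rot: [[0.071, 0.002, -0.997], [0.997, -0.0, 0.071], [-0.0, -1.0, -0.002]]
force: [-0.4, 0.2, -0.4]
opening: 0.659
```

```bash
python3 plan.py "[(.651,-.0175,.165,85.9)]"
```

```text
t 36.0 at [0.4288 0.0621 0.1641] jaw 85.9 open 57.4 F [-0.4  0.2 -0.4] down [ 0.002 -0.    -1.   ] j6 -93.0
  6 x dx -0.26 dy -0.00 dz -0.95
```

>>> drive_tool(
  commands=[
    {"dx": -0.26, "dy": 0, "dz": -0.94, "wx": 0, "wy": 0, "wz": 0, "grip": 40},
    {"dx": -0.26, "dy": 0, "dz": -0.94, "wx": 0, "wy": 0, "wz": 0, "grip": 40},
    {"dx": -0.26, "dy": 0, "dz": -0.94, "wx": 0, "wy": 0, "wz": 0, "grip": 40},
    {"dx": -0.26, "dy": 0, "dz": -0.94, "wx": 0, "wy": 0, "wz": 0, "grip": 40},
    {"dx": -0.26, "dy": 0, "dz": -0.94, "wx": 0, "wy": 0, "wz": 0, "grip": 40},
    {"dx": -0.26, "dy": 0, "dz": -0.94, "wx": 0, "wy": 0, "wz": 0, "grip": 40},
    {"dx": 0, "dy": 0, "dz": 0, "wx": 0, "wy": 0, "wz": 0, "grip": 40},
    {"dx": 0, "dy": 0, "dz": 0, "wx": 0, "wy": 0, "wz": 0, "grip": 40},
  ],
)

```text
time_s: 37.05
position: [0.6473, -0.0162, 0.1614]
tcp_rot: [[0.072, -0.005, -0.997], [0.997, 0.001, 0.072], [0.001, -1.0, 0.005]]
force: [0.0, 0.2, -1.4]
opening: 0.659
```

```bash
python3 plan.py "[(.649,-.0173,.0716,85.9)]"
```

```text
t 37.0 at [ 0.6473 -0.0162  0.1614] jaw 85.9 open 57.3 F [ 0.   0.2 -1.4] down [-0.005  0.001 -1.   ] j6 -97.0
  3 x dx -0.01 dy 0.75 dz -0.01
```

>>> drive_tool(
  commands=[
    {"dx": -0.03, "dy": 0.6, "dz": 0, "wx": 0, "wy": 0, "wz": 0, "grip": 40},
    {"dx": 0, "dy": 0.7, "dz": 0, "wx": 0, "wy": 0, "wz": 0, "grip": 40},
    {"dx": 0, "dy": 0.5, "dz": 0, "wx": 0, "wy": 0, "wz": 0, "grip": 40},
    {"dx": 0, "dy": 0.3, "dz": 0, "wx": 0, "wy": 0, "wz": 0, "grip": 40},
    {"dx": 0, "dy": 0.05, "dz": 0, "wx": 0, "wy": 0, "wz": 0, "grip": 40},
    {"dx": 0, "dy": 0, "dz": 0, "wx": 0, "wy": 0, "wz": 0, "grip": 40},
    {"dx": 0, "dy": 0, "dz": 0, "wx": 0, "wy": 0, "wz": 0, "grip": 40},
  ],
)

```text
time_s: 37.92
position: [0.6497, -0.0179, 0.0783]
tcp_rot: [[0.073, 0.002, -0.997], [0.997, -0.0, 0.073], [-0.0, -1.0, -0.002]]
force: [0.5, 0.3, -0.7]
opening: 0.66
```

Next I'll lower it to contact. If the force shows contact, I'll release and go for the slab at (0.437,-0.366), jaw 79.5°.

>>> drive_tool(
  commands=[
    {"dx": 0.02, "dy": 0.08, "dz": 0, "wx": 0, "wy": 0, "wz": 0, "grip": 40},
    {"dx": 0, "dy": 0.07, "dz": 0, "wx": 0, "wy": 0, "wz": 0, "grip": 40},
    {"dx": 0, "dy": 0.01, "dz": 0, "wx": 0, "wy": 0, "wz": 0, "grip": 40},
    {"dx": 0, "dy": 0, "dz": 0, "wx": 0, "wy": 0, "wz": 0, "grip": 40},
  ],
)

```text
time_s: 38.42
position: [0.6493, -0.017, 0.0717]
tcp_rot: [[0.073, 0.0, -0.997], [0.997, -0.0, 0.073], [0.0, -1.0, -0.0]]
force: [-0.6, -0.2, 5.3]
opening: 0.663
```

>>> drive_tool(
  commands=[
    {"dx": 0, "dy": 0, "dz": 0, "wx": 0, "wy": 0, "wz": 0, "grip": 66},
    {"dx": 0, "dy": 0, "dz": 0, "wx": 0, "wy": 0, "wz": 0, "grip": 80},
    {"dx": 0, "dy": 0, "dz": 0, "wx": 0, "wy": 0, "wz": 0, "grip": 84},
    {"dx": 0, "dy": -0.5, "dz": 0, "wx": 0, "wy": 0, "wz": 0, "grip": 84},
    {"dx": 0, "dy": -0.9, "dz": 0, "wx": 0, "wy": 0, "wz": 0, "grip": 84},
    {"dx": 0, "dy": -0.7, "dz": 0, "wx": 0, "wy": 0, "wz": 0, "grip": 84},
    {"dx": 0, "dy": -0.2, "dz": 0, "wx": 0, "wy": 0.071, "wz": 0, "grip": 87},
    {"dx": 0, "dy": 0, "dz": 0, "wx": 0, "wy": 0, "wz": 0, "grip": 87},
  ],
)

```text
time_s: 39.42
position: [0.65, -0.0172, 0.1653]
tcp_rot: [[0.182, 0.004, -0.983], [0.983, -0.001, 0.182], [-0.0, -1.0, -0.004]]
force: [1.3, -0.1, 0.5]
opening: 0.996
```

```bash
python3 chk.py; python3 plan.py "[(.4369,-.3650,.16,79.5)]"
```

```text
slab (array([429., 228.]), 0.437, -0.3664, 140, 59, -10.5)
sheet (array([240., 176.]), 0.6264, 0.327, 134, 66, -79.5)
S slab (array([303., 306.]), 0.4445, 0.3386, 140, 66, 9.6)
S slab (array([392., 175.]), 0.4344, -0.3566, 142, 72, -10.3)
S sheet (array([330., 272.]), 0.4357, 0.192, 141, 61, 4.9)
S sheet (array([254., 246.]), 0.691, 0.1963, 135, 72, -80.5)
S sheet (array([293., 199.]), 0.6966, -0.0678, 115, 71, -3.3)
t 39.5 at [ 0.649  -0.017   0.1634] jaw 79.5 open 86.8 F [-1.3 -0.5  0.1] down [ 0. -0. -1.] j6 -91.0
  10 x dx -0.95 dy 0.01 dz 0.36
```

>>> drive_tool(
  commands=[
    {"dx": -0.95, "dy": 0, "dz": 0.36, "wx": 0, "wy": 0, "wz": 0, "grip": 87},
    {"dx": -0.95, "dy": 0, "dz": 0.36, "wx": 0, "wy": 0, "wz": 0, "grip": 87},
    {"dx": -0.95, "dy": 0, "dz": 0.36, "wx": 0, "wy": 0, "wz": 0, "grip": 87},
    {"dx": -0.95, "dy": 0, "dz": 0.36, "wx": 0, "wy": 0, "wz": 0, "grip": 87},
    {"dx": -0.95, "dy": 0, "dz": 0.36, "wx": 0, "wy": 0, "wz": 0, "grip": 87},
    {"dx": -0.95, "dy": 0, "dz": 0.36, "wx": 0, "wy": 0, "wz": 0, "grip": 87},
    {"dx": -0.95, "dy": 0, "dz": 0.36, "wx": 0, "wy": 0, "wz": 0, "grip": 87},
    {"dx": -0.95, "dy": 0.4, "dz": 0.36, "wx": 0, "wy": 0, "wz": 0, "grip": 87},
  ],
)

```text
time_s: 40.52
position: [0.4799, -0.2963, 0.1473]
tcp_rot: [[0.182, 0.001, -0.983], [0.983, -0.001, 0.182], [-0.001, -1.0, -0.002]]
force: [0.7, -0.5, -0.4]
opening: 0.997
```

>>> drive_tool(
  commands=[
    {"dx": -0.95, "dy": 0.5, "dz": 0.36, "wx": 0, "wy": 0, "wz": 0, "grip": 87},
    {"dx": -0.98, "dy": 0.5, "dz": 0.36, "wx": 0, "wy": 0, "wz": 0, "grip": 87},
    {"dx": 0, "dy": 0.2, "dz": 0, "wx": 0, "wy": 0, "wz": 0, "grip": 87},
    {"dx": 0, "dy": 0, "dz": 0, "wx": 0, "wy": 0, "wz": 0, "grip": 87},
    {"dx": 0, "dy": 0, "dz": 0, "wx": 0, "wy": 0, "wz": 0, "grip": 87},
  ],
)

```text
time_s: 41.15
position: [0.4382, -0.3643, 0.0992]
tcp_rot: [[0.182, 0.0, -0.983], [0.983, 0.0, 0.182], [0.0, -1.0, -0.0]]
force: [-0.4, 0.4, 0.2]
opening: 1.001
```

```bash
python3 chk.py;python3 part.py .437 -.366 .12; python3 plan.py "[(.4370,-.3662,.0247,79.5)]"
```

```text
slab (array([238., 224.]), 0.4472, 0.3313, 141, 62, 9.9)
sheet (array([277., 227.]), 0.4373, 0.1891, 144, 62, 5.3)
sheet (array([240., 176.]), 0.6264, 0.327, 134, 66, -79.5)
sheet (array([331., 168.]), 0.6523, -0.0182, 177, 97, -4.1)
S slab (array([304., 306.]), 0.4443, 0.3381, 139, 64, 8.9)
S sheet (array([330., 272.]), 0.436, 0.1915, 141, 59, 5.0)
S sheet (array([254., 250.]), 0.6928, 0.197, 134, 72, -78.4)
S sheet (array([299., 200.]), 0.6819, -0.0646, 146, 73, -5.1)
top 30 [ 0.483 -0.407  0.009] [ 0.506 -0.381  0.019] ((496.0892028808594, -393.7940979003906), (30.67849349975586, 16.535144805908203), 69.74388885498047)
side 381 [ 0.366 -0.404  0.003] [ 0.506 -0.321  0.02 ] ((435.9497375488281, -361.529296875), (64.57304382324219, 143.7140350341797), 79.25089263916016)
t 41.4 at [ 0.4383 -0.3648  0.0996] jaw 79.5 open 87.1 F [-1.3 -1.   0.6] down [ 0.001 -0.001 -1.   ] j6 -131.0
  2 x dx -0.02 dy 0.94 dz 0.01
```

>>> drive_tool(
  commands=[
    {"dx": -0.04, "dy": 0.94, "dz": 0.02, "wx": 0, "wy": 0, "wz": 0, "grip": 87},
    {"dx": 0, "dy": 0.92, "dz": 0, "wx": 0, "wy": 0, "wz": 0, "grip": 87},
    {"dx": 0, "dy": 0, "dz": 0, "wx": 0, "wy": 0, "wz": 0, "grip": 65},
    {"dx": 0, "dy": 0, "dz": 0, "wx": 0, "wy": 0, "wz": 0, "grip": 50},
    {"dx": 0, "dy": 0, "dz": 0, "wx": 0, "wy": 0, "wz": 0, "grip": 40},
    {"dx": 0, "dy": 0, "dz": 0, "wx": 0, "wy": 0, "wz": 0, "grip": 40},
    {"dx": 0, "dy": 0, "dz": 0, "wx": 0, "wy": 0, "wz": 0, "grip": 40},
    {"dx": 0, "dy": 0, "dz": 0, "wx": 0, "wy": 0, "wz": 0, "grip": 40},
  ],
)

```text
time_s: 42.35
position: [0.4366, -0.3665, 0.025]
tcp_rot: [[0.184, 0.0, -0.983], [0.983, 0.0, 0.184], [0.0, -1.0, -0.0]]
force: [0.6, 1.5, 4.8]
opening: 0.685
```

>>> drive_tool(
  commands=[
    {"dx": 0, "dy": -0.5, "dz": 0, "wx": 0, "wy": 0, "wz": 0, "grip": 40},
    {"dx": 0, "dy": -0.9, "dz": 0, "wx": 0, "wy": 0, "wz": 0, "grip": 40},
    {"dx": 0, "dy": -0.9, "dz": 0, "wx": 0, "wy": 0, "wz": 0, "grip": 40},
    {"dx": 0, "dy": -0.9, "dz": 0, "wx": 0, "wy": 0, "wz": 0, "grip": 40},
    {"dx": 0, "dy": -0.5, "dz": 0, "wx": 0, "wy": -0.072, "wz": 0, "grip": 40},
    {"dx": 0, "dy": 0, "dz": 0, "wx": 0, "wy": 0, "wz": 0, "grip": 40},
  ],
)

```text
time_s: 43.1
position: [0.4368, -0.3675, 0.1735]
tcp_rot: [[0.073, 0.002, -0.997], [0.997, -0.003, 0.073], [-0.002, -1.0, -0.002]]
force: [0.4, 0.9, -3.6]
opening: 0.685
```

```bash
python3 plan.py "[(.651,-.0172,.172,85.9)]"
```

```text
t 43.1 at [ 0.4368 -0.3675  0.1735] jaw 85.8 open 59.6 F [ 0.4  0.9 -3.6] down [ 0.002 -0.003 -1.   ] j6 -137.0
  10 x dx 0.91 dy 0.00 dz -0.47
```

>>> drive_tool(
  commands=[
    {"dx": 0.91, "dy": 0, "dz": -0.47, "wx": 0, "wy": 0, "wz": 0, "grip": 40},
    {"dx": 0.91, "dy": 0, "dz": -0.47, "wx": 0, "wy": 0, "wz": 0, "grip": 40},
    {"dx": 0.91, "dy": 0, "dz": -0.47, "wx": 0, "wy": 0, "wz": 0, "grip": 40},
    {"dx": 0.91, "dy": 0, "dz": -0.47, "wx": 0, "wy": 0, "wz": 0, "grip": 40},
    {"dx": 0.91, "dy": 0, "dz": -0.47, "wx": 0, "wy": 0, "wz": 0, "grip": 40},
    {"dx": 0.91, "dy": 0, "dz": -0.47, "wx": 0, "wy": 0, "wz": 0, "grip": 40},
    {"dx": 0.91, "dy": 0, "dz": -0.47, "wx": 0, "wy": 0, "wz": 0, "grip": 40},
    {"dx": 0.91, "dy": 0, "dz": -0.47, "wx": 0, "wy": 0, "wz": 0, "grip": 40},
  ],
)

```text
time_s: 44.1
position: [0.6067, -0.0856, 0.1701]
tcp_rot: [[0.074, -0.004, -0.997], [0.997, 0.001, 0.074], [0.001, -1.0, 0.004]]
force: [0.9, -0.2, -2.2]
opening: 0.684
```

>>> drive_tool(
  commands=[
    {"dx": 0.91, "dy": 0, "dz": -0.47, "wx": 0, "wy": 0, "wz": 0, "grip": 40},
    {"dx": 0.91, "dy": 0, "dz": -0.47, "wx": 0, "wy": 0, "wz": 0, "grip": 40},
    {"dx": 0, "dy": 0, "dz": 0, "wx": 0, "wy": 0, "wz": 0, "grip": 40},
    {"dx": 0, "dy": 0, "dz": 0, "wx": 0, "wy": 0, "wz": 0, "grip": 40},
  ],
)

```text
time_s: 44.6
position: [0.6487, -0.0171, 0.1705]
tcp_rot: [[0.072, -0.004, -0.997], [0.997, 0.0, 0.072], [-0.0, -1.0, 0.004]]
force: [-0.3, -0.1, -3.6]
opening: 0.684
```

```bash
python3 plan.py "[(.651,-.0172,.081,85.9)]"
```

```text
t 44.6 at [ 0.6487 -0.0171  0.1705] jaw 85.9 open 59.5 F [-0.3 -0.1 -3.6] down [-0.004  0.    -1.   ] j6 -97.0
  3 x dx 0.00 dy 0.75 dz -0.02
```

>>> drive_tool(
  commands=[
    {"dx": 0, "dy": 0.6, "dz": -0.02, "wx": 0, "wy": 0, "wz": 0, "grip": 40},
    {"dx": 0, "dy": 0.7, "dz": 0, "wx": 0, "wy": 0, "wz": 0, "grip": 40},
    {"dx": 0, "dy": 0.5, "dz": 0, "wx": 0, "wy": 0, "wz": 0, "grip": 40},
    {"dx": 0, "dy": 0.3, "dz": 0, "wx": 0, "wy": 0, "wz": 0, "grip": 40},
    {"dx": 0, "dy": 0.07, "dz": 0, "wx": 0, "wy": 0, "wz": 0, "grip": 40},
    {"dx": 0, "dy": 0, "dz": 0, "wx": 0, "wy": 0, "wz": 0, "grip": 40},
    {"dx": 0, "dy": 0, "dz": 0, "wx": 0, "wy": 0, "wz": 0, "grip": 40},
  ],
)

```text
time_s: 45.48
position: [0.6516, -0.0173, 0.0867]
tcp_rot: [[0.071, 0.002, -0.997], [0.997, -0.0, 0.071], [-0.0, -1.0, -0.002]]
force: [0.0, -0.8, -3.0]
opening: 0.684
```

>>> drive_tool(
  commands=[
    {"dx": 0, "dy": 0.06, "dz": 0, "wx": 0, "wy": 0, "wz": 0, "grip": 40},
    {"dx": 0, "dy": 0.05, "dz": 0, "wx": 0, "wy": 0, "wz": 0, "grip": 40},
    {"dx": 0, "dy": 0, "dz": 0, "wx": 0, "wy": 0, "wz": 0, "grip": 40},
  ],
)

```text
time_s: 45.85
position: [0.6506, -0.0171, 0.0812]
tcp_rot: [[0.071, -0.0, -0.997], [0.997, 0.0, 0.071], [0.0, -1.0, 0.0]]
force: [0.1, -0.9, -3.0]
opening: 0.688
```

>>> drive_tool(
  commands=[
    {"dx": 0, "dy": 0.03, "dz": 0, "wx": 0, "wy": 0, "wz": 0, "grip": 40},
    {"dx": 0, "dy": 0.01, "dz": 0, "wx": 0, "wy": 0, "wz": 0, "grip": 40},
    {"dx": 0, "dy": 0, "dz": 0, "wx": 0, "wy": 0, "wz": 0, "grip": 40},
  ],
)

```text
time_s: 46.22
position: [0.6508, -0.0171, 0.081]
tcp_rot: [[0.071, 0.0, -0.997], [0.997, -0.0, 0.071], [-0.0, -1.0, -0.0]]
force: [-2.2, 0.6, 6.1]
opening: 0.685
```

Contact. I'll release it and go to the last sheet at (0.437,0.189), yaw 5.3°.

>>> drive_tool(
  commands=[
    {"dx": 0, "dy": 0, "dz": 0, "wx": 0, "wy": 0, "wz": 0, "grip": 66},
    {"dx": 0, "dy": 0, "dz": 0, "wx": 0, "wy": 0, "wz": 0, "grip": 80},
    {"dx": 0, "dy": 0, "dz": 0, "wx": 0, "wy": 0, "wz": 0, "grip": 84},
    {"dx": 0, "dy": -0.5, "dz": 0, "wx": 0, "wy": 0, "wz": 0, "grip": 84},
    {"dx": 0, "dy": -0.9, "dz": 0, "wx": 0, "wy": 0, "wz": 0, "grip": 84},
    {"dx": 0, "dy": -0.6, "dz": 0, "wx": 0, "wy": 0, "wz": 0, "grip": 84},
    {"dx": 0, "dy": -0.1, "dz": 0, "wx": 0, "wy": -0.102, "wz": 0, "grip": 87},
    {"dx": 0, "dy": 0, "dz": 0, "wx": 0, "wy": 0, "wz": 0, "grip": 87},
  ],
)

```text
time_s: 47.22
position: [0.6516, -0.0173, 0.1658]
tcp_rot: [[-0.087, 0.003, -0.996], [0.996, -0.001, -0.087], [-0.001, -1.0, -0.003]]
force: [-0.3, -0.3, 0.0]
opening: 0.992
```

```bash
python3 chk.py; python3 plan.py "[(.4372,.1892,.163,95.1)]"
```

```text
sheet (array([239., 176.]), 0.6255, 0.3269, 134, 68, -79.5)
S slab (array([303., 307.]), 0.4446, 0.3386, 140, 66, 9.5)
S sheet (array([330., 272.]), 0.4358, 0.1921, 141, 61, 4.9)
S sheet (array([254., 246.]), 0.6914, 0.1959, 134, 72, -80.1)
t 47.3 at [ 0.6508 -0.0171  0.1643] jaw 94.9 open 86.8 F [0.  0.7 0.1] down [ 0. -0. -1.] j6 -106.0
  6 x dx 0.94 dy 0.01 dz 0.81
```

>>> drive_tool(
  commands=[
    {"dx": 0, "dy": -0.3, "dz": 0.9, "wx": 0, "wy": 0, "wz": 0, "grip": 87},
    {"dx": 0.2, "dy": 0, "dz": 0.98, "wx": 0, "wy": 0, "wz": 0, "grip": 87},
    {"dx": 0.78, "dy": 0, "dz": 0.98, "wx": 0, "wy": 0, "wz": 0, "grip": 87},
    {"dx": 0.9, "dy": 0, "dz": 0.98, "wx": 0, "wy": 0, "wz": 0, "grip": 87},
    {"dx": 0.95, "dy": 0, "dz": 0.9, "wx": 0, "wy": 0, "wz": 0, "grip": 87},
    {"dx": 0.95, "dy": 0.5, "dz": 0.12, "wx": 0, "wy": 0, "wz": 0, "grip": 87},
    {"dx": 0.95, "dy": 0.8, "dz": 0, "wx": 0, "wy": 0, "wz": 0, "grip": 87},
    {"dx": 0.91, "dy": 0.8, "dz": 0, "wx": 0, "wy": 0, "wz": 0, "grip": 87},
  ],
)

```text
time_s: 48.32
position: [0.4373, 0.1915, 0.0911]
tcp_rot: [[-0.086, 0.001, -0.996], [0.996, 0.0, -0.086], [0.0, -1.0, -0.001]]
force: [0.3, -0.5, -0.3]
opening: 0.998
```

>>> drive_tool(
  commands=[
    {"dx": 0, "dy": 0, "dz": 0, "wx": 0, "wy": 0, "wz": 0, "grip": 87},
    {"dx": 0, "dy": 0, "dz": 0, "wx": 0, "wy": 0, "wz": 0, "grip": 87},
  ],
)

```text
time_s: 48.58
position: [0.4373, 0.1901, 0.0918]
tcp_rot: [[-0.088, -0.0, -0.996], [0.996, -0.0, -0.088], [-0.0, -1.0, 0.0]]
force: [0.6, -0.7, -0.5]
opening: 1.003
```

```bash
python3 chk.py;  python3 part.py .437 .189 .12 .008; python3 plan.py "[(.4372,.1892,.0237,95.1)]"
```

```text
slab (array([235., 223.]), 0.4474, 0.3319, 140, 61, 9.3)
slab (array([334., 169.]), 0.6556, -0.0202, 158, 70, -7.4)
sheet (array([240., 176.]), 0.6263, 0.327, 134, 67, -79.5)
S slab (array([303., 307.]), 0.4446, 0.3385, 140, 66, 9.5)
S slab (array([298., 197.]), 0.6884, -0.0729, 144, 76, -5.4)
top 0
side 307 [ 0.396  0.158 -0.004] [0.528 0.308 0.013] ((474.3340148925781, 226.20404052734375), (134.09458923339844, 141.9236297607422), 10.189464569091797)
t 48.8 at [0.438  0.1895 0.0927] jaw 95.0 open 87.0 F [ 0.1  0.2 -0.2] down [ 0.002  0.    -1.   ] j6 -85.0
  2 x dx -0.00 dy 0.86 dz 0.01
```

>>> drive_tool(
  commands=[
    {"dx": 0, "dy": 0.87, "dz": 0.03, "wx": 0, "wy": 0, "wz": 0, "grip": 87},
    {"dx": 0, "dy": 0.85, "dz": 0, "wx": 0, "wy": 0, "wz": 0, "grip": 87},
    {"dx": 0, "dy": 0, "dz": 0, "wx": 0, "wy": 0, "wz": 0, "grip": 65},
    {"dx": 0, "dy": 0, "dz": 0, "wx": 0, "wy": 0, "wz": 0, "grip": 50},
    {"dx": 0, "dy": 0, "dz": 0, "wx": 0, "wy": 0, "wz": 0, "grip": 40},
    {"dx": 0, "dy": 0, "dz": 0, "wx": 0, "wy": 0, "wz": 0, "grip": 40},
    {"dx": 0, "dy": 0, "dz": 0, "wx": 0, "wy": 0, "wz": 0, "grip": 40},
    {"dx": 0, "dy": 0, "dz": 0, "wx": 0, "wy": 0, "wz": 0, "grip": 40},
  ],
)

```text
time_s: 49.78
position: [0.4362, 0.1901, 0.0233]
tcp_rot: [[-0.089, 0.001, -0.996], [0.996, -0.0, -0.089], [-0.0, -1.0, -0.001]]
force: [-0.5, -2.1, 4.6]
opening: 0.657
```

>>> drive_tool(
  commands=[
    {"dx": 0, "dy": -0.5, "dz": 0, "wx": 0, "wy": 0, "wz": 0, "grip": 40},
    {"dx": 0, "dy": -0.9, "dz": 0, "wx": 0, "wy": 0, "wz": 0, "grip": 40},
    {"dx": 0, "dy": -0.9, "dz": 0, "wx": 0, "wy": 0, "wz": 0, "grip": 40},
    {"dx": 0, "dy": -0.9, "dz": 0, "wx": 0, "wy": 0, "wz": 0, "grip": 40},
    {"dx": 0, "dy": -0.7, "dz": 0, "wx": 0, "wy": 0.101, "wz": 0, "grip": 40},
    {"dx": 0, "dy": 0, "dz": 0, "wx": 0, "wy": 0, "wz": 0, "grip": 40},
  ],
)

```text
time_s: 50.52
position: [0.4371, 0.1907, 0.1806]
tcp_rot: [[0.068, 0.005, -0.998], [0.998, 0.001, 0.068], [0.001, -1.0, -0.004]]
force: [0.5, 0.2, -0.4]
opening: 0.659
```

```bash
python3 plan.py "[(.651,-.0172,.175,85.9)]"
```

```text
t 50.5 at [0.4371 0.1907 0.1806] jaw 86.1 open 57.4 F [ 0.5  0.2 -0.4] down [ 0.005  0.001 -1.   ] j6 -76.0
  6 x dx -0.80 dy 0.02 dz -0.95
```

>>> drive_tool(
  commands=[
    {"dx": -0.98, "dy": 0, "dz": -0.6, "wx": 0, "wy": 0, "wz": 0, "grip": 40},
    {"dx": -0.98, "dy": 0, "dz": -0.9, "wx": 0, "wy": 0, "wz": 0, "grip": 40},
    {"dx": -0.98, "dy": 0, "dz": -0.98, "wx": 0, "wy": 0, "wz": 0, "grip": 40},
    {"dx": -0.98, "dy": 0, "dz": -0.98, "wx": 0, "wy": 0, "wz": 0, "grip": 40},
    {"dx": -0.7, "dy": 0.1, "dz": -0.98, "wx": 0, "wy": 0, "wz": 0, "grip": 40},
    {"dx": -0.18, "dy": 0, "dz": -0.98, "wx": 0, "wy": 0, "wz": 0, "grip": 40},
    {"dx": 0, "dy": 0, "dz": -0.28, "wx": 0, "wy": 0, "wz": 0, "grip": 40},
    {"dx": 0, "dy": 0, "dz": 0, "wx": 0, "wy": 0, "wz": 0, "grip": 40},
  ],
)

```text
time_s: 51.52
position: [0.6489, -0.0166, 0.1732]
tcp_rot: [[0.069, -0.004, -0.998], [0.998, 0.001, 0.069], [0.001, -1.0, 0.004]]
force: [0.0, 0.1, 0.0]
opening: 0.658
```

>>> drive_tool(
  commands=[
    {"dx": 0, "dy": 0, "dz": 0, "wx": 0, "wy": 0, "wz": 0, "grip": 40},
  ],
)

```text
time_s: 51.65
position: [0.648, -0.0161, 0.1741]
tcp_rot: [[0.068, -0.004, -0.998], [0.998, 0.001, 0.068], [0.001, -1.0, 0.004]]
force: [0.4, 0.0, -0.0]
opening: 0.658
```

```bash
python3 plan.py "[(.651,-.0172,.0935,85.9)]"
```

```text
t 51.6 at [ 0.648  -0.0161  0.1741] jaw 86.1 open 57.3 F [ 0.4  0.  -0. ] down [-0.004  0.001 -1.   ] j6 -97.0
  3 x dx -0.01 dy 0.67 dz -0.03
```

>>> drive_tool(
  commands=[
    {"dx": -0.03, "dy": 0.6, "dz": -0.02, "wx": 0, "wy": 0, "wz": 0, "grip": 40},
    {"dx": 0, "dy": 0.6, "dz": 0, "wx": 0, "wy": 0, "wz": 0, "grip": 40},
    {"dx": 0, "dy": 0.4, "dz": 0, "wx": 0, "wy": 0, "wz": 0, "grip": 40},
    {"dx": 0, "dy": 0.3, "dz": 0, "wx": 0, "wy": 0, "wz": 0, "grip": 40},
    {"dx": 0, "dy": 0.06, "dz": 0, "wx": 0, "wy": 0, "wz": 0, "grip": 40},
    {"dx": 0, "dy": 0, "dz": 0, "wx": 0, "wy": 0, "wz": 0, "grip": 40},
    {"dx": 0, "dy": 0, "dz": 0, "wx": 0, "wy": 0, "wz": 0, "grip": 40},
  ],
)

```text
time_s: 52.52
position: [0.6513, -0.0186, 0.0973]
tcp_rot: [[0.07, 0.002, -0.998], [0.998, -0.0, 0.07], [-0.0, -1.0, -0.002]]
force: [0.1, -0.7, -0.4]
opening: 0.659
```

>>> drive_tool(
  commands=[
    {"dx": 0, "dy": 0.06, "dz": 0, "wx": 0, "wy": 0, "wz": 0, "grip": 40},
    {"dx": 0, "dy": 0.05, "dz": 0, "wx": 0, "wy": 0, "wz": 0, "grip": 40},
    {"dx": 0, "dy": 0, "dz": 0, "wx": 0, "wy": 0, "wz": 0, "grip": 40},
  ],
)

```text
time_s: 52.9
position: [0.651, -0.0186, 0.0933]
tcp_rot: [[0.07, 0.001, -0.998], [0.998, -0.0, 0.07], [-0.0, -1.0, -0.001]]
force: [-0.7, -0.5, 5.0]
opening: 0.664
```

>>> drive_tool(
  commands=[
    {"dx": 0, "dy": 0, "dz": 0, "wx": 0, "wy": 0, "wz": 0, "grip": 66},
    {"dx": 0, "dy": 0, "dz": 0, "wx": 0, "wy": 0, "wz": 0, "grip": 80},
    {"dx": 0, "dy": 0, "dz": 0, "wx": 0, "wy": 0, "wz": 0, "grip": 84},
    {"dx": 0, "dy": -0.5, "dz": 0, "wx": 0, "wy": 0, "wz": 0, "grip": 84},
    {"dx": 0, "dy": -0.9, "dz": 0, "wx": 0, "wy": 0, "wz": 0, "grip": 84},
    {"dx": 0, "dy": -0.7, "dz": 0, "wx": 0, "wy": 0, "wz": 0, "grip": 84},
    {"dx": 0, "dy": 0, "dz": 0, "wx": 0, "wy": -0.077, "wz": 0, "grip": 87},
    {"dx": 0, "dy": 0, "dz": 0, "wx": 0, "wy": -0.077, "wz": 0, "grip": 87},
  ],
)

```text
time_s: 53.9
position: [0.6514, -0.0186, 0.1785]
tcp_rot: [[-0.175, 0.003, -0.985], [0.985, -0.001, -0.175], [-0.001, -1.0, -0.003]]
force: [0.3, -0.1, -0.4]
opening: 0.999
```

```bash
python3 plan.py "[(.46,.04,.18,99.9),(.4472,.3313,.1,99.9)]"; python3 chk.py
```

```text
t 53.9 at [ 0.6514 -0.0186  0.1785] jaw 100.1 open 87.0 F [ 0.3 -0.1 -0.4] down [ 0.003 -0.001 -1.   ] j6 -112.0
  5 x dx 0.45 dy -0.01 dz 0.89
  8 x dx 0.90 dy 0.25 dz -0.12
slab (array([228., 233.]), 0.4106, 0.3621, 141, 61, 9.4)
sheet (array([240., 176.]), 0.6263, 0.327, 134, 67, -79.5)
S slab (array([310., 320.]), 0.4085, 0.3689, 139, 68, 9.3)
```

The last slab has been knocked to (0.4106,0.362), yaw 9.4°, as the task said might happen. I'll head there instead.

>>> drive_tool(
  commands=[
    {"dx": 0.45, "dy": 0, "dz": 0.89, "wx": 0, "wy": 0.007, "wz": 0, "grip": 87},
    {"dx": 0.45, "dy": 0, "dz": 0.89, "wx": 0, "wy": 0, "wz": 0, "grip": 87},
    {"dx": 0.45, "dy": 0, "dz": 0.89, "wx": 0, "wy": 0, "wz": 0, "grip": 87},
    {"dx": 0.45, "dy": 0, "dz": 0.89, "wx": 0, "wy": 0, "wz": 0, "grip": 87},
    {"dx": 0.45, "dy": 0, "dz": 0.89, "wx": 0, "wy": 0, "wz": 0, "grip": 87},
    {"dx": 0.9, "dy": 0, "dz": 0, "wx": 0, "wy": 0, "wz": 0, "grip": 87},
    {"dx": 0.9, "dy": 0, "dz": 0, "wx": 0, "wy": 0, "wz": 0, "grip": 87},
    {"dx": 0.9, "dy": 0, "dz": 0, "wx": 0, "wy": 0, "wz": 0, "grip": 87},
  ],
)

```text
time_s: 55.0
position: [0.4435, 0.149, 0.177]
tcp_rot: [[-0.157, 0.002, -0.988], [0.988, 0.0, -0.157], [-0.0, -1.0, -0.002]]
force: [0.4, -0.8, -0.0]
opening: 1.001
```

```bash
python3 plan.py "[(.4106,.3621,.1,99.4)]"; python3 chk.py
```

```text
t 55.0 at [0.4435 0.149  0.177 ] jaw 99.1 open 87.1 F [ 0.4 -0.8 -0. ] down [ 0.002  0.    -1.   ] j6 -94.0
  6 x dx 0.90 dy 0.32 dz -0.01
slab (array([229., 234.]), 0.4106, 0.3618, 141, 62, 9.6)
sheet (array([239., 176.]), 0.6263, 0.327, 134, 67, -79.5)
sheet (array([331., 167.]), 0.6523, -0.0182, 177, 97, -4.1)
S slab (array([310., 320.]), 0.408, 0.3688, 140, 68, 9.4)
S sheet (array([298., 195.]), 0.6971, -0.0941, 152, 73, -4.0)
```

>>> drive_tool(
  commands=[
    {"dx": 0.88, "dy": 0.32, "dz": -0.01, "wx": 0, "wy": 0, "wz": 0, "grip": 87},
    {"dx": 0.88, "dy": 0.32, "dz": -0.01, "wx": 0, "wy": 0, "wz": 0, "grip": 87},
    {"dx": 0.88, "dy": 0.32, "dz": -0.01, "wx": 0, "wy": 0, "wz": 0, "grip": 87},
    {"dx": 0.88, "dy": 0.32, "dz": -0.01, "wx": 0, "wy": 0, "wz": 0, "grip": 87},
    {"dx": 0.88, "dy": 0.32, "dz": -0.01, "wx": 0, "wy": 0, "wz": 0, "grip": 87},
    {"dx": 0.88, "dy": 0.32, "dz": -0.01, "wx": 0, "wy": 0, "wz": 0, "grip": 87},
    {"dx": 0, "dy": 0, "dz": 0, "wx": 0, "wy": 0, "wz": 0, "grip": 87},
    {"dx": 0, "dy": 0, "dz": 0, "wx": 0, "wy": 0, "wz": 0, "grip": 87},
  ],
)

```text
time_s: 56.1
position: [0.4121, 0.3561, 0.0997]
tcp_rot: [[-0.16, 0.0, -0.987], [0.987, -0.0, -0.16], [-0.0, -1.0, -0.0]]
force: [0.5, -0.4, 0.7]
opening: 0.998
```

```bash
python3 plan.py "[(.4106,.3619,.025,99.5)]"; python3 part.py .41 .36 .1
```

```text
t 56.1 at [0.4121 0.3561 0.0997] jaw 99.2 open 86.8 F [ 0.5 -0.4  0.7] down [ 0. -0. -1.] j6 -70.0
  2 x dx 0.07 dy 0.93 dz 0.01
top 138 [0.346 0.322 0.005] [0.485 0.393 0.019] ((413.650390625, 356.9981689453125), (138.16297912597656, 48.79277420043945), 9.645525932312012)
side 985 [0.337 0.324 0.002] [0.483 0.407 0.02 ] ((410.8561096191406, 367.01141357421875), (142.5561065673828, 63.754207611083984), 10.677682876586914)
```

>>> drive_tool(
  commands=[
    {"dx": 0.14, "dy": 0.93, "dz": 0.02, "wx": 0, "wy": -0.003, "wz": 0, "grip": 87},
    {"dx": 0, "dy": 0.92, "dz": 0, "wx": 0, "wy": 0, "wz": 0, "grip": 87},
    {"dx": 0, "dy": 0, "dz": 0, "wx": 0, "wy": 0, "wz": 0, "grip": 65},
    {"dx": 0, "dy": 0, "dz": 0, "wx": 0, "wy": 0, "wz": 0, "grip": 50},
    {"dx": 0, "dy": 0, "dz": 0, "wx": 0, "wy": 0, "wz": 0, "grip": 40},
    {"dx": 0, "dy": 0, "dz": 0, "wx": 0, "wy": 0, "wz": 0, "grip": 40},
    {"dx": 0, "dy": 0, "dz": 0, "wx": 0, "wy": 0, "wz": 0, "grip": 40},
    {"dx": 0, "dy": 0, "dz": 0, "wx": 0, "wy": 0, "wz": 0, "grip": 40},
  ],
)

```text
time_s: 57.2
position: [0.4105, 0.3623, 0.0261]
tcp_rot: [[-0.165, 0.001, -0.986], [0.986, 0.0, -0.165], [0.0, -1.0, -0.001]]
force: [0.4, -1.4, 6.1]
opening: 0.685
```

>>> drive_tool(
  commands=[
    {"dx": 0, "dy": -0.5, "dz": 0, "wx": 0, "wy": 0, "wz": 0, "grip": 40},
    {"dx": 0, "dy": -0.9, "dz": 0, "wx": 0, "wy": 0, "wz": 0, "grip": 40},
    {"dx": 0, "dy": -0.9, "dz": 0, "wx": 0, "wy": 0, "wz": 0, "grip": 40},
    {"dx": 0, "dy": -0.9, "dz": 0, "wx": 0, "wy": 0, "wz": 0, "grip": 40},
    {"dx": 0, "dy": -0.8, "dz": 0, "wx": 0, "wy": 0.075, "wz": 0, "grip": 40},
    {"dx": 0, "dy": 0, "dz": 0, "wx": 0, "wy": 0.075, "wz": 0, "grip": 40},
    {"dx": 0, "dy": 0, "dz": 0, "wx": 0, "wy": 0, "wz": 0, "grip": 40},
  ],
)

```text
time_s: 58.08
position: [0.4092, 0.3619, 0.1851]
tcp_rot: [[0.068, -0.001, -0.998], [0.998, -0.001, 0.068], [-0.001, -1.0, 0.001]]
force: [-1.1, 0.1, -2.6]
opening: 0.689
```

```bash
python3 plan.py "[(.44,.05,.185,85.9),(.651,-.0172,.185,85.9)]"
```

```text
t 58.1 at [0.4092 0.3619 0.1851] jaw 86.1 open 59.9 F [-1.1  0.1 -2.6] down [-0.001 -0.001 -1.   ] j6 -56.0
  8 x dx -0.97 dy 0.00 dz -0.17
  6 x dx -0.22 dy -0.00 dz -0.90
```

>>> drive_tool(
  commands=[
    {"dx": -0.97, "dy": 0, "dz": -0.17, "wx": 0, "wy": 0, "wz": 0, "grip": 40},
    {"dx": -0.97, "dy": 0, "dz": -0.17, "wx": 0, "wy": 0, "wz": 0, "grip": 40},
    {"dx": -0.97, "dy": 0, "dz": -0.17, "wx": 0, "wy": 0, "wz": 0, "grip": 40},
    {"dx": -0.97, "dy": 0, "dz": -0.17, "wx": 0, "wy": 0, "wz": 0, "grip": 40},
    {"dx": -0.97, "dy": 0, "dz": -0.17, "wx": 0, "wy": 0, "wz": 0, "grip": 40},
    {"dx": -0.97, "dy": 0, "dz": -0.17, "wx": 0, "wy": 0, "wz": 0, "grip": 40},
    {"dx": -0.97, "dy": 0, "dz": -0.17, "wx": 0, "wy": 0, "wz": 0, "grip": 40},
    {"dx": -0.97, "dy": 0, "dz": -0.17, "wx": 0, "wy": 0, "wz": 0, "grip": 40},
  ],
)

```text
time_s: 59.08
position: [0.4418, 0.0477, 0.1845]
tcp_rot: [[0.067, -0.002, -0.998], [0.998, 0.0, 0.067], [0.0, -1.0, 0.002]]
force: [0.9, -0.5, -1.9]
opening: 0.686
```

>>> drive_tool(
  commands=[
    {"dx": -0.22, "dy": 0, "dz": -0.9, "wx": 0, "wy": 0, "wz": 0, "grip": 40},
    {"dx": -0.22, "dy": 0, "dz": -0.9, "wx": 0, "wy": 0, "wz": 0, "grip": 40},
    {"dx": -0.22, "dy": 0, "dz": -0.9, "wx": 0, "wy": 0, "wz": 0, "grip": 40},
    {"dx": -0.22, "dy": 0, "dz": -0.9, "wx": 0, "wy": 0, "wz": 0, "grip": 40},
    {"dx": -0.22, "dy": 0, "dz": -0.9, "wx": 0, "wy": 0, "wz": 0, "grip": 40},
    {"dx": -0.22, "dy": 0, "dz": -0.9, "wx": 0, "wy": 0, "wz": 0, "grip": 40},
    {"dx": 0, "dy": 0, "dz": 0, "wx": 0, "wy": 0, "wz": 0, "grip": 40},
    {"dx": 0, "dy": 0, "dz": 0, "wx": 0, "wy": 0, "wz": 0, "grip": 40},
  ],
)

```text
time_s: 60.08
position: [0.6527, -0.0185, 0.1836]
tcp_rot: [[0.069, -0.005, -0.998], [0.998, 0.001, 0.069], [0.001, -1.0, 0.005]]
force: [0.0, 0.4, -3.3]
opening: 0.686
```

```bash
python3 plan.py "[(.651,-.0172,.104,85.9)]"
```

```text
t 60.1 at [ 0.6527 -0.0185  0.1836] jaw 86.1 open 59.7 F [ 0.   0.4 -3.3] down [-0.005  0.001 -1.   ] j6 -97.0
  3 x dx 0.01 dy 0.66 dz 0.01
```

>>> drive_tool(
  commands=[
    {"dx": 0.03, "dy": 0.6, "dz": 0.08, "wx": 0, "wy": 0, "wz": 0, "grip": 40},
    {"dx": 0, "dy": 0.6, "dz": 0, "wx": 0, "wy": 0, "wz": 0, "grip": 40},
    {"dx": 0, "dy": 0.4, "dz": 0, "wx": 0, "wy": 0, "wz": 0, "grip": 40},
    {"dx": 0, "dy": 0.25, "dz": 0, "wx": 0, "wy": 0, "wz": 0, "grip": 40},
    {"dx": 0, "dy": 0.08, "dz": 0, "wx": 0, "wy": 0, "wz": 0, "grip": 40},
    {"dx": 0, "dy": 0, "dz": 0, "wx": 0, "wy": 0, "wz": 0, "grip": 40},
    {"dx": 0, "dy": 0, "dz": 0, "wx": 0, "wy": 0, "wz": 0, "grip": 40},
  ],
)

```text
time_s: 60.95
position: [0.6519, -0.0177, 0.109]
tcp_rot: [[0.07, 0.002, -0.998], [0.998, -0.0, 0.07], [-0.0, -1.0, -0.002]]
force: [0.9, -0.6, -2.6]
opening: 0.687
```

>>> drive_tool(
  commands=[
    {"dx": 0, "dy": 0.06, "dz": 0, "wx": 0, "wy": 0, "wz": 0, "grip": 40},
    {"dx": 0, "dy": 0.04, "dz": 0, "wx": 0, "wy": 0, "wz": 0, "grip": 40},
    {"dx": 0, "dy": 0, "dz": 0, "wx": 0, "wy": 0, "wz": 0, "grip": 40},
  ],
)

```text
time_s: 61.32
position: [0.6513, -0.0176, 0.1042]
tcp_rot: [[0.07, 0.0, -0.998], [0.998, -0.0, 0.07], [-0.0, -1.0, -0.0]]
force: [-0.7, -0.3, -1.6]
opening: 0.682
```

>>> drive_tool(
  commands=[
    {"dx": 0, "dy": 0.02, "dz": 0, "wx": 0, "wy": 0, "wz": 0, "grip": 40},
    {"dx": 0, "dy": 0.01, "dz": 0, "wx": 0, "wy": 0, "wz": 0, "grip": 40},
    {"dx": 0, "dy": 0, "dz": 0, "wx": 0, "wy": 0, "wz": 0, "grip": 40},
  ],
)

```text
time_s: 61.7
position: [0.6513, -0.0176, 0.1041]
tcp_rot: [[0.07, 0.0, -0.998], [0.998, -0.0, 0.07], [-0.0, -1.0, -0.0]]
force: [-2.5, 0.9, 4.4]
opening: 0.682
```

>>> drive_tool(
  commands=[
    {"dx": 0, "dy": 0, "dz": 0, "wx": 0, "wy": 0, "wz": 0, "grip": 66},
    {"dx": 0, "dy": 0, "dz": 0, "wx": 0, "wy": 0, "wz": 0, "grip": 80},
    {"dx": 0, "dy": 0, "dz": 0, "wx": 0, "wy": 0, "wz": 0, "grip": 84},
    {"dx": 0, "dy": -0.4, "dz": 0, "wx": 0, "wy": 0, "wz": 0, "grip": 84},
    {"dx": 0, "dy": -0.9, "dz": 0, "wx": 0, "wy": 0, "wz": 0, "grip": 84},
    {"dx": 0, "dy": -0.9, "dz": 0, "wx": 0, "wy": 0, "wz": 0, "grip": 84},
    {"dx": 0, "dy": 0, "dz": 0.9, "wx": 0, "wy": 0, "wz": 0, "grip": 87},
    {"dx": -0.8, "dy": 0, "dz": 0.9, "wx": 0, "wy": 0, "wz": 0, "grip": 87},
  ],
)

```text
time_s: 62.7
position: [0.5772, -0.0433, 0.1928]
tcp_rot: [[0.067, 0.003, -0.998], [0.998, -0.001, 0.067], [-0.0, -1.0, -0.003]]
force: [0.2, -1.6, -0.2]
opening: 0.995
```

>>> drive_tool(
  commands=[
    {"dx": -0.9, "dy": 0, "dz": 0.6, "wx": 0, "wy": 0, "wz": 0, "grip": 87},
    {"dx": -0.9, "dy": 0, "dz": 0.6, "wx": 0, "wy": 0, "wz": 0, "grip": 87},
    {"dx": -0.9, "dy": 0, "dz": 0.6, "wx": 0, "wy": 0, "wz": 0, "grip": 87},
    {"dx": -0.9, "dy": 0, "dz": 0.6, "wx": 0, "wy": 0, "wz": 0, "grip": 87},
    {"dx": -0.9, "dy": 0, "dz": 0, "wx": 0, "wy": 0, "wz": 0, "grip": 87},
    {"dx": -0.9, "dy": 0, "dz": 0, "wx": 0, "wy": 0, "wz": 0, "grip": 87},
    {"dx": 0, "dy": 0, "dz": 0, "wx": 0, "wy": 0, "wz": 0, "grip": 87},
    {"dx": 0, "dy": 0, "dz": 0, "wx": 0, "wy": 0, "wz": 0, "grip": 87},
  ],
)

```text
time_s: 63.7
position: [0.4662, -0.2527, 0.1914]
tcp_rot: [[0.07, 0.0, -0.998], [0.998, 0.0, 0.07], [0.0, -1.0, -0.0]]
force: [0.4, 0.5, 0.3]
opening: 0.996
```

```bash
python3 - <<'E'
from m import *
s,ds,cs=cap('side');p,d,c=cap('top')
a=cv2.resize(s[110:290,190:370],(600,600),interpolation=cv2.INTER_CUBIC)[:, :430];a=cv2.resize(s[110:290,195:335],(466,600),interpolation=cv2.INTER_CUBIC);b=cv2.resize(p[120:220,305:360],(330,600),interpolation=cv2.INTER_CUBIC);save(np.hstack([a,b]),'final.png')
Wt=pts(d,c);hsv=cv2.cvtColor(p,cv2.COLOR_RGB2HSV)
m=(hsv[...,1]<60)&(hsv[...,2]>170)&(abs(Wt[...,0]-.651)<.1)&(abs(Wt[...,1]+.017)<.06)&(Wt[...,2]>.07)
q=Wt[m];g=q[(abs(q[:,0]-.651)<.05)&(abs(q[:,1]+.017)<.025)];print('stack top',len(g),g.mean(0),g[:,2].std(),np.linalg.lstsq(np.c_[g[:,:2]-g[:,:2].mean(0),np.ones(len(g))],g[:,2],rcond=None)[0])
P=Wt[130:200,215:265].reshape(-1,3);b=P[(P[:,2]>.2)&(P[:,2]<.25)];print('bar',b.mean(0))
[print(r) for r in rects(p,c,(0,0,190),(180,45,255),.092,300,1500) if 320<r[0][0]<350]
E
python3 plan.py "[]"
```

```text
stack top 391 [ 0.65176822 -0.01807719  0.09107452] 0.002819726367538541 [-0.00220488 -0.01193562  0.09107452]
bar [0.62658466 0.29873394 0.21647481]
(array([335., 162.]), 0.6572, -0.0234, 149, 77, 0.0)
t 63.8 at [ 0.4663 -0.252   0.1912] jaw 86.1 open 86.9 F [-0.  -0.1  0.7] down [-0.     0.001 -1.   ] j6 -127.0
```

View pics/final.png

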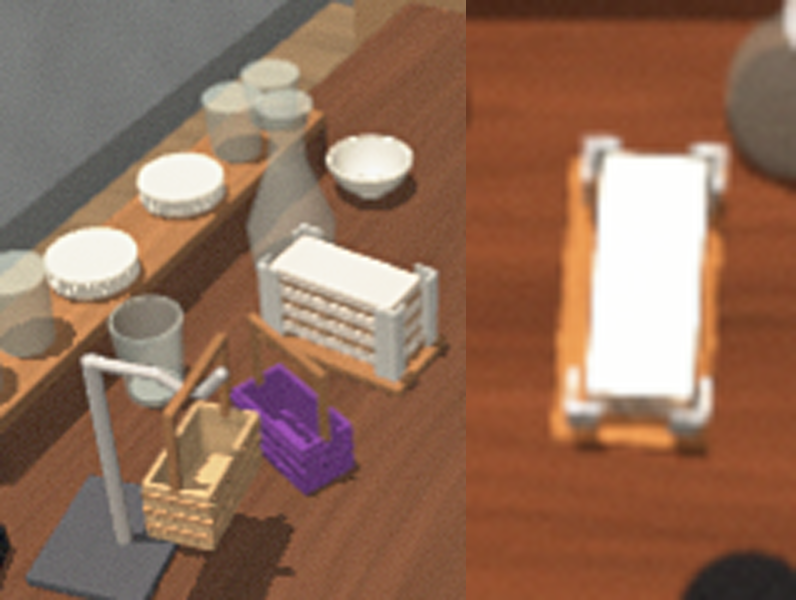

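The final picture shows the stack level between the angles. Its top measures 0.091 m against 0.092 m expected, with four slabs alternating with three sheets. The basket hangs on the hook, the carafe and tumbler are standing, and the robot is clear. I'm handing in.

```bash
python3 -c "
from rig import workorder
print(workorder.hand_in())"
```

```text
the job is handed in; nothing more can be done
None
```

The basket hangs by its handle on the hook, and all four slabs are stacked flat in the rack with one sheet between each pair. I moved the basket first, then placed slab, sheet, slab and so on, starting and ending with a bare slab. With four slabs all three sheets were needed, so none is left over. The job was handed in at about 64 s of the 210 s allowed.

- **Last checks:** the top of the stack measured 91 mm against 92 mm expected, level and centred at (0.652, -0.018) between the corner angles. The carafe and tumbler are standing, and the gripper is open and clear of everything.
- **Knocked slab:** the last slab was pushed about 5 cm aside during the run. A routine look caught it, and I picked it up from its new position.
- **Forces:** the highest reading I saw was about 9 N.
- **Failed or disagreeing checks:** the first few move calls were refused over their format before anything moved. The last outline fit of the top slab merged with the corner angles, so I relied on the depth reading and the picture instead. My last reading of the hung basket's bar mixed in the hook rod, so the picture is the evidence that it hangs properly. No check showed a fault in the result.

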